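Load a reagent pack under the code reader bridge

ROBOT

A 6-joint arm with a two-finger parallel gripper is mounted at the origin on the work surface. World frame = base frame: x ahead of the robot, y to its left, z up, the work surface at z = 0. Lengths are in m, angles in rad, forces in N, time in s.
With the tool pointing down it reaches from about 0.325 to 0.85 m from the base axis. Payload 4.4 kg.
Tool frame: the origin (TCP) lies on the centre line of the jaws, within the pads' length; the fingertips stand 11 mm ahead of it and the grasp point (between the pads) lies 8 mm behind it; z points along the fingers, y is the direction in which the jaws open and shut (so a half turn about z gives the same grasp; the last joint's range is limited). The gripper opens to 94 mm and grips with 3 to 60 N. Pads are 16 mm wide; open, the fingers measure 119 mm over their backs; the gripper's body (75 mm by 177 mm) begins 78 mm behind the grasp point.
Start: joints at [1.063, 0.207, 1.542, -0, 1.393, -0.15], TCP at [0.201, 0.539, 0.216] pointing down, gripper open.
Joint ranges: [-2.73, 2.73], [-0.86, 2.22], [0.23, 2.46], [-1.11, 4.25], [0.08, 2.63], [-2.82, 2.82]. Speed limits (rad/s): [2.79, 2.79, 3.14, 3.14, 3.14, 3.14].

INTERFACE

Orientations are given as a unit quaternion [x, y, z, w].
In Python, from rig import bot gives the robot as it stands.
- The arm moves only by the shell command python3 -m handwheel 'ROWS' [FORCE]. ROWS is text: rows parted by semicolons, each of 7 numbers parted by spaces: the shift along the tool's x, y, z in cm, then the turn, a rotation vector about the tool's x, y, z in rad, then the gripper's target within -1 to 1 (shut at 1, half-way at 0, fully open at -1). In form: tx ty tz wx wy wz jaw; .... A call has 1 to 8 rows; each row shifts and turns the commanded pose from where the row before left it, along the tool's axes as they then stand; what a row does not reach is not made up. A row lasts 1/10 s, in which the tool goes at most 50 mm and 8.59 degrees, less where a joint would pass 70% of its speed; a pose out of reach is approached as far as the arm can. A call is refused whole if a number of a shift passes 5 or a number of a turn 0.15, either way. A call with a gripper value outside its range is refused whole. The fingers move at their own pace and stop on an object; FORCE is the grip in N (left out, the last holds). Time passes only in rows, so rows that do not move let the fingers close. It gives the time, the measured TCP pose, the force and the opening at its end, in the units of the state.
- bot.get_state(): the state, without advancing time (a new reading comes with each control period).
- bot.get_image(name): name is "scene" or "top"; returns the picture (384x512x3 uint8, red, green, blue); there is no depth.
- bot.calibration(name): a dict with "fx", "fy", "cx", "cy" (pixels), "R" (3x3) and "t" (3): a world point X has camera coordinates R X + t. Camera axes: x right, y down, z forward; pixel columns grow to the right and rows downward; lengths in m; the calibration is good to about 2 mm. A picture is of the moment at which its call begins. calibration takes no time and is no camera call.
- bot.finish_job(): hands the job in, once; it reports no verdict.
Trained networks look in the newest picture that a camera, given by its name, has taken for a name from the list of things; names that differ only in an ending like _2 or _b are one class to them, and where a whole thing is asked for, a point or a joint stands for the part that bears it (a point fixed in the world has none). Each returns a list of dicts, best first, with "conf" (0 to 1); they miss things now and then, are a little off and sometimes report something else, mostly with a low value. They report only what shows in the picture. A call takes as long as a camera call.
- bot.boxes_of(camera, name): "bbox" ([left, top, width, height] in pixels, round what is visible of it).
- bot.silhouettes(camera, name): "mask" (384x512 bool, what is visible of it) and "bbox" ([left, top, width, height] in pixels, round what is visible of it).
The state is a dict: "time_s": time; "q": joint angles; "qvel": joint speeds; "joint_torque": joint torques, N m; "eef_pos": TCP position; "eef_rot": TCP orientation; "contact_force": force on the tool from outside, world axes, zero at the start; "torque": the same for the moment, N m; "gripper_width": finger opening in m.
Only numpy, scipy, OpenCV 4.12 (cv2) and the standard library are available. Lean on these libraries where they do the work, as an engineer would, in place of code of your own. Each camera call takes 0.05 s, during which the arm holds its last target.

TASK

Load the three-cap reagent pack into the loading dock: press its three loose snap caps fully down, then slide the pack flat along the deck, without picking it up or tipping it, into the lane and under the low code reader bridge until it is home against the end stop. Swing the lane gate shut behind it, then press the load key fully down and let it go. Leave everything else on the bench where it is.

Things in the scene. Friction and masses are not known exactly. Their poses are not given: they have to be found in the camera images.
- dock: Reagent loading dock, fixed: aluminium deck 360 x 220 mm, top 6 mm above the bench. Origin at bench level on the lane's centre line; x along the lane in the loading direction (away from the robot), y left, z up. In this frame (mm): loading area x -100 to 73, y -110 to 110; lane between steel rails, x 105 to 233, inner faces y +-30, tops z 22. Behind: housing x 256 to 406, 97 high.
- lane_home (a point): Point on the deck top in the lane (dock x 178, y 0, z 6 mm) where the pack's origin is when the pack is fully home against the steel end stop, whose face is at dock x 233 mm. Axes as the dock's. Slanted lead-ins, 22 mm high, narrow from dock x 73, y +-47 mm to the rails at x 105.
- bridge (a point): Centre of the underside of the white code reader bridge that spans the lane: dock x 150 to 200, y -59 to 59 mm, underside 51 mm and top 79 mm above the bench. Axes as the dock's.
- pack: Reagent pack to load: white block 110 mm long (x), 56 wide (y), 30 high, with three round grey snap caps on top. Loose, 0.15 to 0.3 kg. Origin: centre of its underside; x along its length, towards the bridge, z up. Starts on the loading area, askew and off the lane's centre line. When home its rear face is 27 mm short of the bridge and 5 mm past the shut gate.
- cap_rear (a joint): How far the rear cap is pressed down, m: 0 standing 8 mm proud, 0.008 fully down. Cap: 24 mm diameter, on the pack's centre line at pack x = -36 mm; its top is 42 mm above the pack's underside when fully down (3 mm below the bridge), up to 50 mm at the start (too high for the bridge). Slides straight down with about 5 N and stays where left.
- cap_mid (a joint): The same for the middle cap, at pack x = 0.
- cap_front (a joint): The same for the front cap, at pack x = +36 mm.
- gate (a joint): Opening of the lane gate, rad: 0 shut across the lane against its catch, 2.4 to 2.8 at the start (swung out to the left). Steel bar 84 mm long, 5 thick, 26 to 44 mm above the bench, on a vertical hinge. At angle a it points from the hinge along (-sin a, -cos a) in dock x, y: to shut, sweep it round by the robot's side. Stiff (0.04 N m): stays where left.
- gate_post (a point): Point on the axis of the upright black finger post on the gate, 74 mm from the hinge axis, 43 mm above the bench. The post is 10 mm in diameter and spans 26 to 60 mm above the bench.
- gate_hinge (a point): Point on the gate's vertical hinge axis (dock x 115, y 46 mm), 35 mm above the bench; hinge post 12 mm in diameter, top 52 mm above the bench. Axes as the dock's. The gate's catch is a steel block at dock x 118 to 125, y -45 to -37, 46 mm high.
- load_key (a joint): Travel of the load key, m: 0 released, 0.006 fully down (about 5 N). Springs back.
- load_key_top (a point): Centre of the top face of the load key: a round white push button of 24 mm diameter, pressed straight down, on a console right of the lane (dock x 105 to 195, y -108 to -64, top 26 mm above the bench).
- old_pack: Bystander, leave alone: a shorter white reagent pack with only two caps (74 x 56 x 42 mm), on the bench to the right of the dock, loose. Origin at the centre of its underside.
- sample_rack_left: Bystander, leave alone: grey five-position sample rack with tubes, 24 x 112 mm, 115 mm high, standing loose to the left of the dock. Origin at the centre of its underside.
- sample_rack_right: Bystander, leave alone: grey five-position sample rack with tubes, 24 x 112 mm, 115 mm high, standing loose to the right of the dock. Origin at the centre of its underside.
- wash_bottle: Bystander, leave alone: round white bottle with red cap, diameter 64 mm, 170 mm high, left of the dock. Origin at the centre of its underside.
- vial: Bystander, leave alone: small amber vial, diameter 22 mm, 40 mm high, standing on the dock's deck left of the lane, beyond the bridge. Origin at the centre of its underside.
- marker: Bystander, leave alone: marker pen lying on the bench left of the dock, 130 mm long. Origin at the centre of its underside.
- foam_rack: Bystander, leave alone: white foam block full of open tubes, 200 x 130 mm, 105 mm high, right of the dock. Origin at the centre of its underside.

How it is judged:
By the outcome, as a careful person would: the job done as asked, in the order asked, and still so for the second after the job is handed in, with the robot touching nothing.
It also fails if it takes over 72 s, if anything falls off the work surface, if the arm or the gripper's body presses on something with over 40 N, if the wrist force passes 120 N, or if a joint passes its speed limit or range.

## Working session

There is one attempt and no reset: what is moved stays moved. The work goes in short steps, Python scripts to look and compute and a shell command to move; the robot and the scene stay as the last step left them, time stands still between calls to the robot, and variables do not carry over. Pictures are saved under pics/ and viewed, and the job is handed in when it is done.

```bash
ls; mkdir -p pics
python3 - <<'E'
from rig import bot
import cv2
for n in("scene","top"):
    im=bot.get_image(n); cv2.imwrite(f"pics/{n}0.png",im[:,:,::-1])
    c=bot.calibration(n); print(n,c)
print(bot.get_state())
E
```

```text
pics
scene {'fx': 412.7522166082189, 'fy': 412.7522166082189, 'cx': 262.1019764580001, 'cy': 199.4650528157444, 'R': array([[-0.76804848,  0.6403869 ,  0.00248014],
       [ 0.425624  ,  0.51335847, -0.74518943],
       [-0.47848275, -0.571286  , -0.66684823]]), 't': array([ 0.46219209, -0.13591831,  1.44266129])}
top {'fx': 446.42716238401994, 'fy': 446.42716238401994, 'cx': 256.1596218829587, 'cy': 185.34485365720343, 'R': array([[ 2.02817350e-02, -9.99792512e-01,  1.89342523e-03],
       [-9.95441813e-01, -2.03699242e-02, -9.31700810e-02],
       [ 9.31893182e-02,  4.85625030e-06, -9.95648407e-01]]), 't': array([-0.08685746,  0.50566183,  1.25693778])}
{'time_s': 0.1, 'q': array([ 1.06347809e+00,  2.07331440e-01,  1.54279263e+00,  2.52881681e-05,
        1.39350990e+00, -1.50511491e-01]), 'qvel': array([-7.91299803e-04, -6.27380321e-05, -3.10762355e-03,  5.31460938e-04,
       -1.46256702e-04, -1.27985331e-03]), 'joint_torque': array([-2.54251690e-04, -3.71869469e+01, -2.82291842e+01,  7.00650760e-02,
        3.11960327e-02, -7.85983912e-05]), 'eef_pos': array([0.20050187, 0.53816009, 0.21541756]), 'eef_rot': array([ 1.77460627e-01,  9.84127372e-01, -9.61924787e-04, -3.41465768e-04]), 'contact_force': array([ 0.05961867,  0.22875122, -0.8876471 ]), 'torque': array([ 0.04310871, -0.01261771,  0.00845764]), 'gripper_width': 0.09392120757117979}
```

View pics/top0.png

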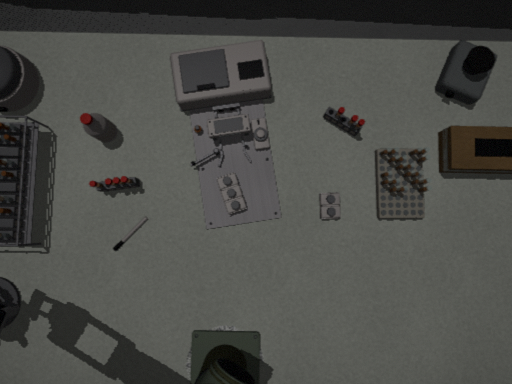

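View pics/scene0.png

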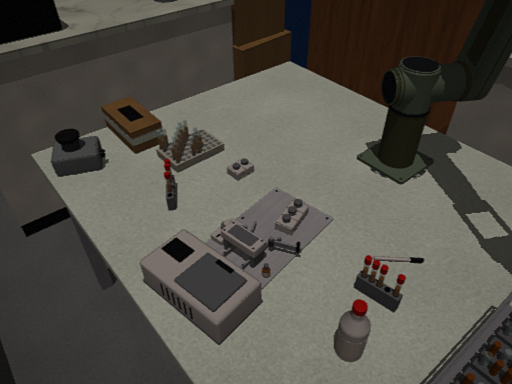

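The top view shows the pack at about (232,194) on the deck, the bridge at (229,125), the gate post near (221,152) and the key at (260,133). I'll enlarge both views and run the detectors.

```bash
cat > h.py <<'E'
from rig import bot
import numpy as np, cv2
def proj(n,X):
    c=bot.calibration(n); p=np.atleast_2d(X)@c["R"].T+c["t"]
    return np.c_[c["fx"]*p[:,0]/p[:,2]+c["cx"],c["fy"]*p[:,1]/p[:,2]+c["cy"]]
def ray(n,uv,z):
    c=bot.calibration(n); d=c["R"].T@np.array([(uv[0]-c["cx"])/c["fx"],(uv[1]-c["cy"])/c["fy"],1])
    o=-c["R"].T@c["t"]; return o+d*(z-o[2])/d[2]
def crop(n,x0,y0,w,h,s,f,im=None,pts=None):
    if im is None: im=bot.get_image(n)
    a=cv2.resize(im[y0:y0+h,x0:x0+w],None,fx=s,fy=s,interpolation=cv2.INTER_CUBIC)
    a=cv2.convertScaleAbs(a,alpha=1.5)
    if pts is not None:
        for k,p in enumerate(pts):
            cv2.circle(a,tuple(int(round((q-o+.5)*s)) for q,o in zip(p,(x0,y0))),2,(0,255,0),-1)
    cv2.imwrite("pics/"+f,a[:,:,::-1])
E
python3 - <<'E'
from h import *
im=bot.get_image("top"); np.save("top0.npy",im)
crop("top",160,30,130,200,3,"topc.png",im)   # width 390 h 600
im2=bot.get_image("scene")
crop("scene",135,180,210,150,3.8,"scc.png",im2)
for n in("top","scene"):
  for k in("dock","pack","gate","gate_post","load_key","load_key_top","cap_rear","cap_mid","cap_front","bridge"):
    r=bot.silhouettes(n,k)
    for d in r[:3]:
        ys,xs=np.nonzero(d["mask"]); print(n,k,round(d["conf"],2),np.round(d["bbox"],1),xs.mean().round(1),ys.mean().round(1),len(xs))
        if d is r[0]: np.save(f"m_{n}_{k}.npy",d["mask"])
E
```

```text
top dock 0.71 [170.3  40.8 110.8 186.3] 229.5 126.6 13946
top pack 0.69 [215.9 169.5  30.1  44.9] 231.5 193.4 796
top gate 0.56 [111.5 219.1  34.5  31.2] 130.2 233.5 168
top gate 0.48 [194.9 149.3  24.3  17.4] 203.8 158.2 68
top gate_post 0.65 [190.7 152.4  29.3  12.4] 204.1 158.0 110
top gate_post 0.25 [231.2 199.3   9.3  11.6] 235.0 204.9 67
top load_key 0.64 [254.9 130.8  10.6   5.4] 260.7 133.5 34
top cap_rear 0.49 [230.6 201.7   7.7   6.2] 235.1 204.3 33
top cap_rear 0.34 [ 92.1 174.5  48.   17.2] 116.3 183.6 572
top cap_rear 0.18 [172.3  43.3 106.6 184.9] 229.5 126.6 13770
top cap_mid 0.49 [224.1 191.4  10.8   3.4] 231.0 192.5 58
top cap_mid 0.28 [324.  192.6  16.8  26.2] 329.5 205.4 523
top cap_front 0.53 [224.3 173.1   9.3  11.2] 227.1 180.3 61
top bridge 0.7 [170.2  38.8 111.7 188.2] 229.3 126.4 14013
scene dock 0.69 [137.4 187.9 196.8 156.8] 228.6 264.3 13589
scene dock 0.36 [270.3 238.3  33.4  17. ] 286.0 245.6 205
scene pack 0.83 [274.2 199.5  35.1  34.8] 292.1 216.9 745
scene gate 0.7 [272.2 241.3  30.7  12.3] 286.5 245.8 164
scene gate_post 0.76 [271.1 240.   31.7  12.3] 285.5 245.6 243
scene load_key_top 0.61 [334.5 299.6  34.5  63.8] 352.8 331.9 1650
scene load_key_top 0.36 [138.5 186.8 195.3 156.6] 228.4 264.4 13434
scene cap_rear 0.57 [296.  197.1   4.6  10.8] 298.3 202.5 48
scene cap_mid 0.41 [287.  207.6  11.3   7.8] 292.1 209.7 63
scene cap_front 0.37 [279.4 211.5   9.5   6.8] 286.6 217.6 54
scene bridge 0.67 [140.8 189.1 192.5 153.7] 228.5 264.2 13550
```

View pics/topc.png

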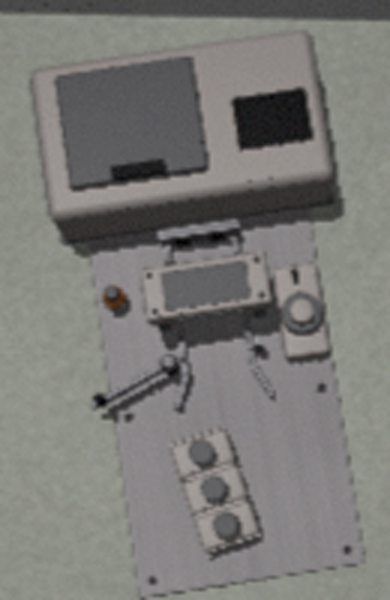

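View pics/scc.png

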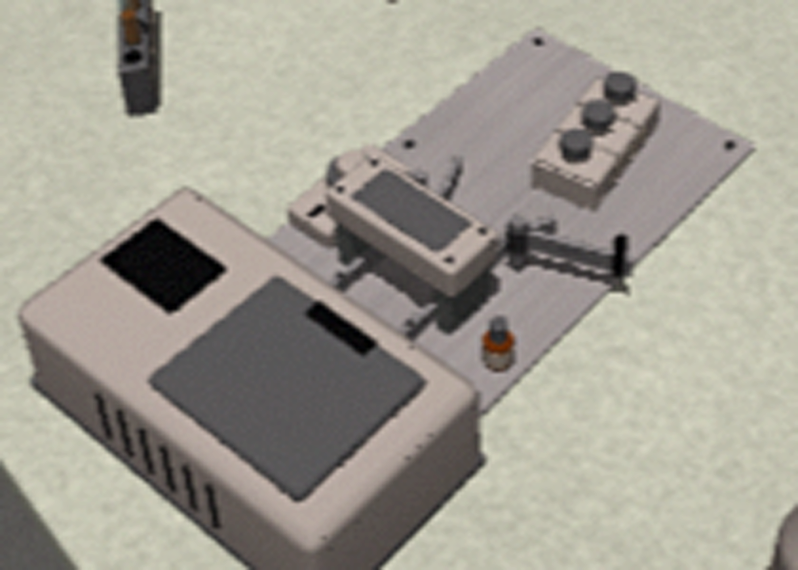

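```bash
cat > fit.py <<'E'
from h import *
from scipy.optimize import least_squares
def T(p,X):
    X=np.atleast_2d(np.array(X,float))/1000; c,s=np.cos(p[2]),np.sin(p[2])
    return np.c_[p[0]+c*X[:,0]-s*X[:,1],p[1]+s*X[:,0]+c*X[:,1],X[:,2]]
t=lambda u,v:((u+.0)/3+160-.5+.17,(v)/3+30-.33)
s=lambda u,v:(u/3.8+135-.37,v/3.8+180-.37)
obs=[("top",t(143,266),(200,59,79)),("top",t(262,250),(200,-59,79)),
("scene",s(375,148),(150,-59,79)),("scene",s(500,238),(150,59,79)),("scene",s(327,190),(200,-59,79)),("scene",s(450,285),(200,59,79)),
("top",t(170,362),(115,46,52)),("scene",s(517,222),(115,46,52)),
("top",t(143,597),(-104,110,6)),("top",t(362,565),(-104,-110,6)),("scene",s(537,28),(-104,-110,6)),("scene",s(752,147),(-104,110,6))]
def res(p,full=False):
    r=[proj(n,T(p,X))[0]-uv for n,uv,X in obs]
    return np.array(r) if full else np.ravel(r)
if __name__=="__main__":
    f=least_squares(res,[0.5,0,0.1],loss="soft_l1"); p=f.x; print(p); print(np.c_[res(p,True)].round(1))
    np.save("dock.npy",p)
    P=[(x,y,79) for x in(150,200) for y in(-59,59)]+[(x,y,6) for x in(-104,256) for y in(-110,110)]+[(115,46,52)]+[(x,y,22) for x in (105,233) for y in(30,-30)]+[(73,47,22),(73,-47,22)]+[(x,y,26) for x in(105,195) for y in(-108,-64)]+[(x,y,97) for x in(256,406) for y in(-110,110)]
    for n,a in(("top",(160,30,130,200,3)),("scene",(135,180,210,150,3.8))):
        crop(n,*a,n+"_ov.png",None,proj(n,T(p,P)))
    print("hinge",T(p,(115,46,35)),"home",T(p,(178,0,6)))
E
python3 fit.py
```

```text
[ 0.49919543 -0.02558118  0.17125345]
[[-1.3  0.1]
 [ 1.  -0.8]
 [-0.8  1.4]
 [-0.  -1.2]
 [-1.3  0.5]
 [ 0.2 -2.1]
 [-0.5 -1.1]
 [ 0.1  0.2]
 [-1.2  0.9]
 [ 1.2  0.1]
 [ 0.5 -0.4]
 [ 1.8 -0.6]]
hinge [[0.60467399 0.03934395 0.035     ]] home [[0.67459163 0.00475315 0.006     ]]
```

View pics/top_ov.png

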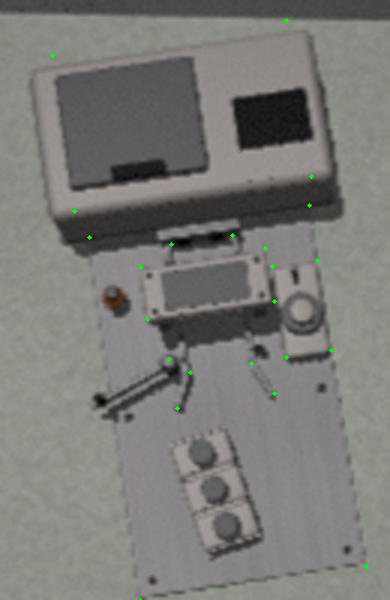

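View pics/scene_ov.png

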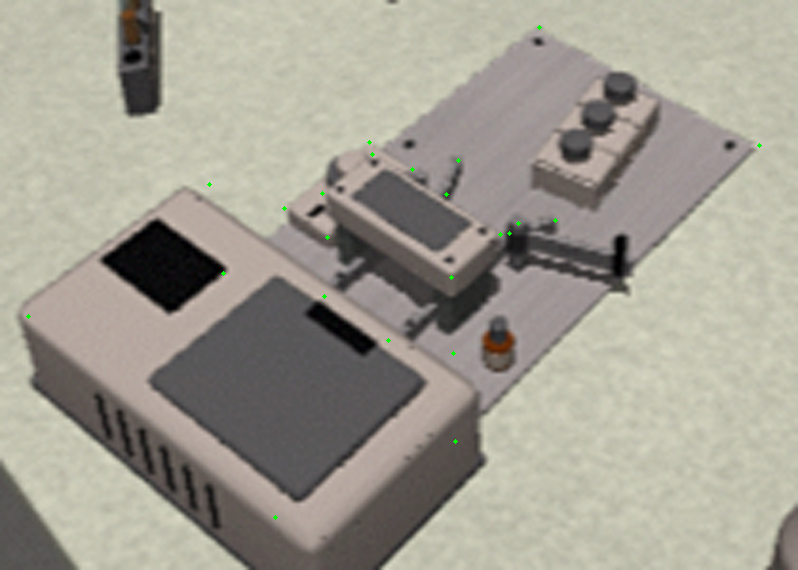

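The fit agrees to about 1 px: dock at (0.499, -0.026), yaw 0.171. Next I'll triangulate the pack's caps, the gate post and the key.

Run:
```python
from fit import *
d=np.load("dock.npy")
def tri(uvt,uvs):
    A=[];b=[]
    for n,uv in(("top",uvt),("scene",uvs)):
        c=bot.calibration(n);R,tt=c["R"],c["t"]
        for k,(u,f,c0) in enumerate(((uv[0],c["fx"],c["cx"]),(uv[1],c["fy"],c["cy"]))):
            m=(u-c0)/f; A.append(R[k]-m*R[2]); b.append(m*tt[2]-tt[k])
    return np.linalg.lstsq(np.array(A),np.array(b),rcond=None)[0]
def todock(X): 
    c,s_=np.cos(d[2]),np.sin(d[2]); v=X[:2]-d[:2]; return np.r_[c*v[0]+s_*v[1],-s_*v[0]+c*v[1],X[2]]*1000
C={"front":((203,453),(576,145)),"mid":((214,489),(598,114)),"rear":((226,525),(620,86)),"post":((98,401),(621,246)),"key":((302,309),(346,165))}
W={}
for k,(a,b) in C.items():
    X=tri(t(*a),s(*b)); W[k]=X; Z=ray("top",t(*a),.054)
    print(k,X.round(4),todock(X).round(1),"top@z54",Z.round(4),todock(Z).round(1))
v=W["front"]-W["rear"]; print("pack yaw",np.arctan2(v[1],v[0]),np.linalg.norm(v), "dock frame",np.arctan2(v[1],v[0])-d[2])
h=todock(W["post"])-[115,46,0]; print("gate a",np.arctan2(-h[0],-h[1]),np.hypot(*h[:2]))
```

```text
front [0.517  0.0047 0.0469] [22.7 26.8 46.9] top@z54 [0.516  0.0045 0.054 ] [21.7 26.8 54. ]
mid [ 0.4834 -0.007   0.0497] [-12.4  21.   49.7] top@z54 [ 0.4825 -0.0066  0.054 ] [-13.2  21.5  54. ]
rear [ 0.4498 -0.0189  0.0504] [-47.6  15.   50.4] top@z54 [ 0.4492 -0.0186  0.054 ] [-48.1  15.4  54. ]
post [0.564  0.1033 0.0534] [ 85.8 115.9  53.4] top@z54 [0.563  0.1042 0.054 ] [ 85. 117.  54.]
key [ 0.6582 -0.087   0.0452] [146.2 -87.6  45.2] top@z54 [ 0.6545 -0.0853  0.054 ] [142.9 -85.3  54. ]
pack yaw 0.3375741080245529 0.07135319793880744 dock frame 0.1663206534708363
gate a 2.7465093483038134 75.77894515848449
```

```bash
cat > go.py <<'E'
import sys
from h import *
from scipy.spatial.transform import Rotation as Ro
def delta(x,y,z,yaw=None):
    s=bot.get_state(); R=Ro.from_quat(s["eef_rot"]).as_matrix()
    v=R.T@(np.array([x,y,z])-s["eef_pos"])*100
    print("tool shift cm",v.round(2),"jaw yaw",np.arctan2(R[1,1],R[0,1]).round(4),"tilt",R[:,2].round(4),"t",round(s["time_s"],2),"pos",s["eef_pos"].round(4),"F",s["contact_force"].round(1),"w",s["gripper_width"].round(4))
    if yaw is not None:
        a=yaw-np.arctan2(R[1,1],R[0,1]); a=(a+np.pi/2)%np.pi-np.pi/2; print("wz",-a.round(4))
delta(*map(float,sys.argv[1:]))
E
python3 -m handwheel '0 0 0 0 0 -0.139 1; 0 0 0 0 0 -0.139 1; 0 0 0 0 0 -0.139 1; 0 0 0 0 0 -0.138 1; 0 0 0 0 0 -0.138 1; 0 0 0 0 0 0 1' 20; python3 go.py .4495 -.0187 .10 1.908
```

```text
time_s: 1.9
eef_pos: [0.2008, 0.5388, 0.2164]
eef_rot: [-0.167, 0.986, -0.0, -0.0]
contact_force: [-0.9, 0.2, 0.6]
gripper_width: 0.0495Traceback (most recent call last):
  File "go.py", line 10, in <module>
    delta(*map(float,sys.argv[1:]))
    ~~~~~^^^^^^^^^^^^^^^^^^^^^^^^^^
  File "go.py", line 7, in delta
    print("tool shift cm",v.round(2),"jaw yaw",np.arctan2(R[1,1],R[0,1]).round(4),"tilt",R[:,2].round(4),"t",round(s["time_s"],2),"pos",s["eef_pos"].round(4),"F",s["contact_force"].round(1),"w",s["gripper_width"].round(4))
                                                                                                                                                                                                  ^^^^^^^^^^^^^^^^^^^^^^^^
AttributeError: 'float' object has no attribute 'round'
```

```bash
sed -i 's/s\["gripper_width"\].round(4)/round(s["gripper_width"],4)/; s/-a.round(4)/-round(float(a),4)/' go.py; python3 go.py .4495 -.0187 .10 1.908
```

```text
tool shift cm [ -5.1  -60.83  11.65] jaw yaw 1.9067 tilt [-0. -0. -1.] t 1.9 pos [0.2008 0.5388 0.2164] F [-0.9  0.2  0.6] w 0.0495
wz -0.0013
```

```bash
python3 -m handwheel '-0.4 -4.6 0 0 0 0 1; -0.4 -4.6 0 0 0 0 1; -0.4 -4.6 0 0 0 0 1; -0.4 -4.6 0 0 0 0 1; -0.4 -4.6 0 0 0 0 1; -0.4 -4.6 0 0 0 0 1; -0.4 -4.6 0 0 0 0 1'; python3 go.py .4495 -.0187 .10 1.908
```

```text
time_s: 2.6
eef_pos: [0.334, 0.2425, 0.2167]
eef_rot: [-0.166, 0.986, 0.0, 0.001]
contact_force: [0.6, 0.3, -1.1]
gripper_width: 0.0005
tool shift cm [ -2.36 -28.46  11.68] jaw yaw 1.9042 tilt [ 1.1e-03  5.0e-04 -1.0e+00] t 2.6 pos [0.334  0.2425 0.2167] F [ 0.6  0.3 -1.1] w 0.0005
wz -0.0038
```

```bash
python3 -m handwheel '-0.4 -4.6 0 0 0 0 1; -0.4 -4.6 0 0 0 0 1; -0.4 -4.6 0 0 0 0 1; -0.4 -4.6 0 0 0 0 1; -0.4 -4.6 0 0 0 0 1; -0.3 -3.4 0 0 0 0 1; 0 0 0 0 0 0 1'; python3 go.py .4495 -.0187 .10 1.908
```

```text
time_s: 3.3
eef_pos: [0.4439, -0.0011, 0.2168]
eef_rot: [-0.163, 0.987, -0.001, 0.001]
contact_force: [-0.1, 0.4, 0.1]
gripper_width: 0.0004
tool shift cm [ 0.04 -1.83 11.68] jaw yaw 1.8984 tilt [ 0.0013 -0.0014 -1.    ] t 3.3 pos [ 0.4439 -0.0011  0.2168] F [-0.1  0.4  0.1] w 0.0004
wz -0.0096
```

```bash
python3 -m handwheel '0 -1.8 4 0 0 0 1; 0 0 4 0 0 0 1; 0 0 0 0 0 0 1; 0 0 0 0 0 0 1'; python3 go.py .4495 -.0187 .07 1.908
```

```text
time_s: 3.7
eef_pos: [0.4476, -0.0137, 0.1365]
eef_rot: [-0.167, 0.986, 0.0, -0.001]
contact_force: [0.6, 0.2, 1.1]
gripper_width: 0.0007
tool shift cm [-0.03 -0.54  6.65] jaw yaw 1.9066 tilt [-1.8e-03  7.0e-04 -1.0e+00] t 3.7 pos [ 0.4476 -0.0137  0.1365] F [0.6 0.2 1.1] w 0.0007
wz -0.0014
```

```bash
python3 -m handwheel '0 -0.5 3 0 0 0 1; 0 0 3 0 0 0 1; 0 0 0 0 0 0 1; 0 0 0 0 0 0 1'; python3 go.py .4495 -.0187 .059 1.908
python3 - <<'E'
from h import *
crop("top",190,130,90,90,6,"a1.png"); crop("scene",240,130,110,110,5,"a2.png")
E
```

```text
time_s: 4.1
eef_pos: [0.4512, -0.0191, 0.0784]
eef_rot: [-0.168, 0.986, -0.0, 0.001]
contact_force: [-0.4, 0.7, 0.5]
gripper_width: 0.0005
tool shift cm [0.16 0.09 1.94] jaw yaw 1.9075 tilt [ 2.4e-03 -5.0e-04 -1.0e+00] t 4.1 pos [ 0.4512 -0.0191  0.0784] F [-0.4  0.7  0.5] w 0.0005
wz -0.0005
```

View pics/a2.png

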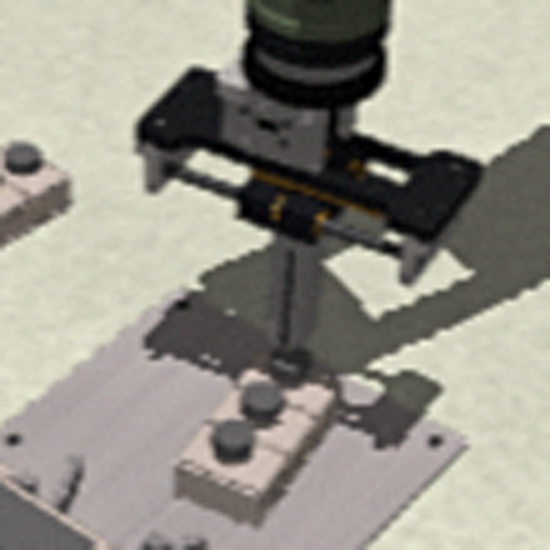

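View pics/a1.png

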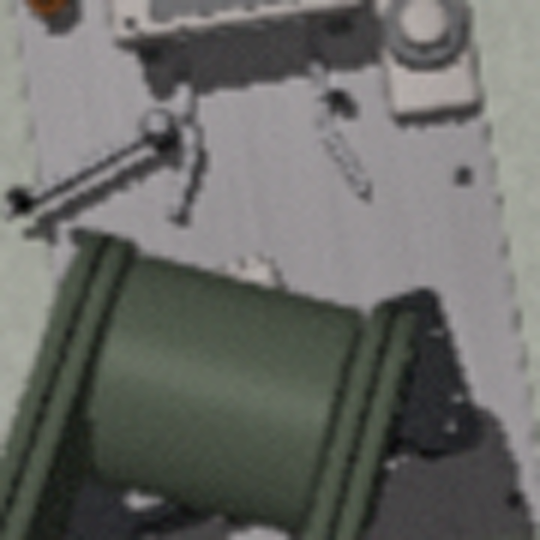

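The scene view shows the closed fingers directly over the rear cap, at about (290,365) in the crop. Next I press it down in small steps.

```bash
python3 -m handwheel '0.1 0.1 1.0 0 0 0 1; 0 0 0 0 0 0 1; 0 0 0.4 0 0 0 1;0 0 0 0 0 0 1'; python3 -m handwheel '0 0 0.3 0 0 0 1; 0 0 0 0 0 0 1';  python3 -m handwheel '0 0 0.2 0 0 0 1; 0 0 0 0 0 0 1'
```

```text
time_s: 4.6
eef_pos: [0.4484, -0.0185, 0.0624]
eef_rot: [-0.167, 0.986, 0.0, -0.0]
contact_force: [-0.9, 0.7, 2.0]
gripper_width: 0.0008
time_s: 4.8
eef_pos: [0.4486, -0.0186, 0.0593]
eef_rot: [-0.167, 0.986, 0.0, -0.0]
contact_force: [-1.9, 1.0, 2.5]
gripper_width: 0.0007
time_s: 5.0
eef_pos: [0.4487, -0.0186, 0.059]
eef_rot: [-0.167, 0.986, 0.0, -0.001]
contact_force: [-6.4, 2.1, 17.0]
gripper_width: 0.0004
```

```bash
python3 -m handwheel '0 0 0.1 0 0 0 1; 0 0 0 0 0 0 1'; python3 -m handwheel '0 0 -2 0 0 0 1; 0 0 -0.5 0 0 0 1; -3.6 0 0 0 0 0 1; 0 0 0 0 0 0 1; 0 0 0 0 0 0 1'; python3 go.py .483 -.0068 .070 1.908
```

```text
time_s: 5.2
eef_pos: [0.4487, -0.0186, 0.059]
eef_rot: [-0.167, 0.986, 0.0, -0.001]
contact_force: [-9.8, 3.2, 24.0]
gripper_width: 0.0003
time_s: 5.7
eef_pos: [0.4826, -0.0068, 0.0808]
eef_rot: [-0.168, 0.986, 0.0, -0.0]
contact_force: [-0.2, 0.6, -1.0]
gripper_width: 0.0003
tool shift cm [-0.04 -0.02  1.08] jaw yaw 1.9077 tilt [-9.e-04 -1.e-04 -1.e+00] t 5.7 pos [ 0.4826 -0.0068  0.0808] F [-0.2  0.6 -1. ] w 0.0003
wz -0.0003
```

```bash
python3 -m handwheel '0 0 1.2 0 0 0 1; 0 0 0.6 0 0 0 1; 0 0 0.3 0 0 0 1;0 0 0 0 0 0 1'; python3 -m handwheel '0 0 0.3 0 0 0 1; 0 0 0 0 0 0 1'
```

```text
time_s: 6.1
eef_pos: [0.4816, -0.0068, 0.0596]
eef_rot: [-0.167, 0.986, 0.0, -0.001]
contact_force: [0.5, 0.0, -0.1]
gripper_width: 0.0008
time_s: 6.3
eef_pos: [0.4821, -0.0069, 0.0591]
eef_rot: [-0.167, 0.986, 0.0, -0.001]
contact_force: [-7.1, 1.0, 15.4]
gripper_width: 0.0004
```

```bash
python3 -m handwheel '0 0 0.1 0 0 0 1; 0 0 0 0 0 0 1'; python3 -m handwheel '0 0 -2 0 0 0 1; 0 0 -0.5 0 0 0 1; -3.6 0 0 0 0 0 1; 0 0 0 0 0 0 1; 0 0 0 0 0 0 1'; python3 go.py .5165 .0046 .070 1.908
```

```text
time_s: 6.5
eef_pos: [0.4821, -0.0069, 0.059]
eef_rot: [-0.168, 0.986, 0.0, -0.001]
contact_force: [-8.7, 1.2, 22.0]
gripper_width: 0.0005
time_s: 7.0
eef_pos: [0.5162, 0.0052, 0.0807]
eef_rot: [-0.168, 0.986, 0.0, -0.001]
contact_force: [-0.3, -0.7, -0.2]
gripper_width: 0.0007
tool shift cm [-0.01 -0.07  1.07] jaw yaw 1.9076 tilt [-1.4e-03  1.0e-04 -1.0e+00] t 7.0 pos [0.5162 0.0052 0.0807] F [-0.3 -0.7 -0.2] w 0.0007
wz -0.0004
```

```bash
python3 -m handwheel '0 0 1.2 0 0 0 1; 0 0 0.6 0 0 0 1; 0 0 0.3 0 0 0 1;0 0 0 0 0 0 1'; python3 -m handwheel '0 0 0.3 0 0 0 1; 0 0 0 0 0 0 1'; python3 -m handwheel '0 0 0.1 0 0 0 1; 0 0 0 0 0 0 1'
```

```text
time_s: 7.4
eef_pos: [0.5156, 0.005, 0.0596]
eef_rot: [-0.167, 0.986, 0.0, -0.001]
contact_force: [-1.2, 0.5, 0.2]
gripper_width: 0.0004
time_s: 7.6
eef_pos: [0.516, 0.005, 0.0591]
eef_rot: [-0.167, 0.986, 0.0, -0.001]
contact_force: [-5.6, -0.0, 13.7]
gripper_width: 0.0002
time_s: 7.8
eef_pos: [0.5161, 0.005, 0.059]
eef_rot: [-0.167, 0.986, 0.0, -0.001]
contact_force: [-8.5, 1.1, 18.9]
gripper_width: 0.0004
```

```bash
python3 -m handwheel '0 0 -3 0 0 0 1; 0 0 -5 0 0 0 -1; 4.5 0 -2 0 0 0 -1; 4.5 0 0 0 0 0 -1; 4.5 0 0 0 0 0 -1; 4.5 0 0 0 0 0 -1; 4.5 0 0 0 0 0 -1;0 0 0 0 0 0 -1'; python3 go.py .445 -.0195 .021 1.908
python3 - <<'E'
from h import *
crop("top",190,130,90,90,6,"b1.png"); crop("scene",255,180,80,60,9,"b2.png")
E
```

```text
time_s: 8.6
eef_pos: [0.2996, -0.0692, 0.155]
eef_rot: [-0.165, 0.986, 0.0, -0.001]
contact_force: [0.1, 0.8, 0.0]
gripper_width: 0.0534
tool shift cm [-15.4   -0.05  13.36] jaw yaw 1.9024 tilt [-0.0025  0.     -1.    ] t 8.6 pos [ 0.2996 -0.0692  0.155 ] F [0.1 0.8 0. ] w 0.0534
wz -0.0056
```

View pics/b1.png

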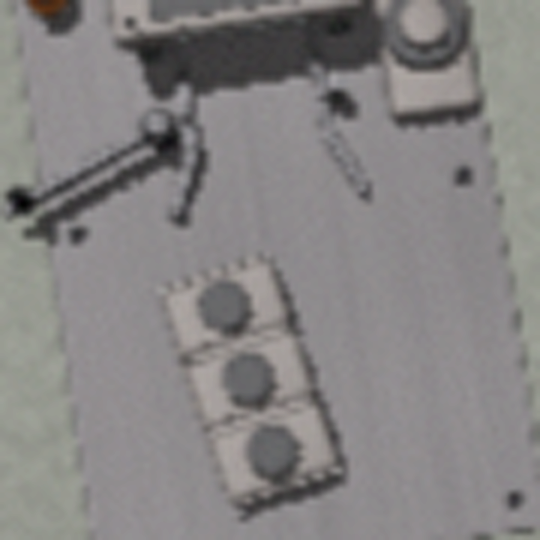

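View pics/b2.png

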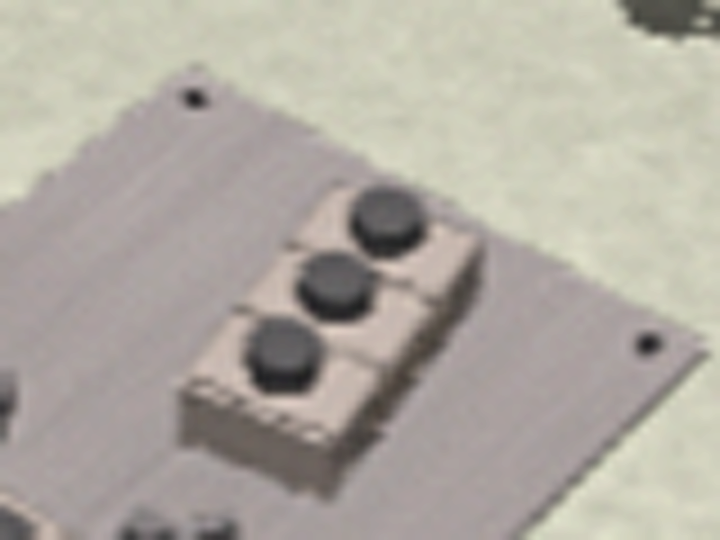

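```bash
python3 - <<'E'
from fit import *
d=np.load("dock.npy")
c=lambda u,v:((u+.5)/6+190-.5,(v+.5)/6+130-.5)
for uv in((180,216),(365,196),(195,150),(318,125)): 
    X=ray("top",c(*uv),.022); v=X[:2]-d[:2]; co,si=np.cos(d[2]),np.sin(d[2]); print(X.round(4),(co*v[0]+si*v[1])*1000,(-si*v[0]+co*v[1])*1000)
E
python3 -m handwheel '0 0 0 0 0 0 -1; -4 0 0 0 0 0 -1; -4 0 0 0 0 0 -1; -4 0 2 0 0 0 -1; -3.4 0 2 0 0 0 -1; 0 0 2 0 0 0 -1;0 0 0 0 0 0 -1;0 0 0 0 0 0 -1'; python3 go.py .445 -.0195 .022 1.908
```

```text
[0.5626 0.0301 0.022 ] 71.91795119232161 44.052394409158126
[ 0.5741 -0.0586  0.022 ] 68.16251778403577 -45.30623477414545
[0.5948 0.0238 0.022 ] 102.57387596627466 32.32774600469994
[ 0.6082 -0.0352  0.022 ] 105.73404763045194 -28.054533654450307
time_s: 9.5
eef_pos: [0.4495, -0.0175, 0.0957]
eef_rot: [-0.168, 0.986, 0.0, -0.001]
contact_force: [0.3, -0.4, -0.3]
gripper_width: 0.0939
tool shift cm [ 0.47 -0.05  7.37] jaw yaw 1.9087 tilt [-2.5e-03  6.0e-04 -1.0e+00] t 9.5 pos [ 0.4495 -0.0175  0.0957] F [ 0.3 -0.4 -0.3] w 0.0939
wz 0.0007
```

```bash
python3 -m handwheel '0.4 0 3 0 0 0 -1; 0 0 2.5 0 0 0 -1; 0 0 1.8 0 0 0 -1; 0 0 0 0 0 0 -1; 0 0 0 0 0 0 -1'; python3 go.py .445 -.0195 .022 1.908
```

```text
time_s: 10.0
eef_pos: [0.4466, -0.0199, 0.0246]
eef_rot: [-0.167, 0.986, -0.0, 0.001]
contact_force: [-0.0, -0.7, -0.4]
gripper_width: 0.0938
tool shift cm [0.14 0.1  0.26] jaw yaw 1.9068 tilt [ 1.6e-03 -4.0e-04 -1.0e+00] t 10.0 pos [ 0.4466 -0.0199  0.0246] F [-0.  -0.7 -0.4] w 0.0938
wz -0.0012
```

```bash
python3 -m handwheel '0 0 0.2 0 0 0 0; 0 0 0 0 0 0 0.6; 0 0 0 0 0 0 0.6; 0 0 0 0 0 0 0.6;0 0 0 0 0 0 0.6;0 0 0 0 0 0 0.6' 10; python3 go.py .445 -.0195 .022 1.908; python3 -c "
from h import *
print(bot.get_state()['torque'])
crop('scene',235,130,110,110,5,'c2.png')"
```

```text
time_s: 10.6
eef_pos: [0.446, -0.0198, 0.0217]
eef_rot: [-0.167, 0.986, -0.0, 0.0]
contact_force: [-0.3, -0.5, 1.7]
gripper_width: 0.0561
tool shift cm [ 0.08  0.06 -0.03] jaw yaw 1.9071 tilt [ 3.e-04 -3.e-04 -1.e+00] t 10.6 pos [ 0.446  -0.0198  0.0217] F [-0.3 -0.5  1.7] w 0.0561
wz -0.0009
[-0.07616213  0.09892387  0.04526105]
```

View pics/c2.png

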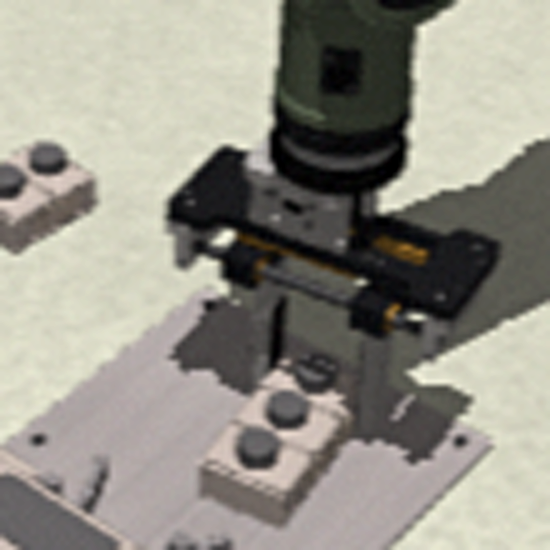

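```bash
python3 -m handwheel '0 0 0.05 0 0 0.06 0.6; 0 0 0 0 0 0.06 0.6; 0 0 0 0 0 0.045 0.6; 0 -0.5 0 0 0 0 0.6; 0 -0.5 0 0 0 0 0.6; 0 -0.5 0 0 0 0 0.6; 0 0 0 0 0 0 0.6'
cat > dk.py <<'E'
from fit import *
d=np.load("dock.npy"); s_=bot.get_state(); v=s_["eef_pos"][:2]-d[:2]; c,si=np.cos(d[2]),np.sin(d[2])
from scipy.spatial.transform import Rotation as Ro
R=Ro.from_quat(s_["eef_rot"]).as_matrix()
print("dock mm",((c*v[0]+si*v[1])*1000).round(1),((-si*v[0]+c*v[1])*1000).round(1),"z",(s_["eef_pos"][2]*1000).round(1),"jaw-dockyaw",(np.arctan2(R[1,1],R[0,1])-d[2]-np.pi/2).round(4),"F",(R.T@s_["contact_force"]).round(1),"(tool) w",round(s_["gripper_width"]*1000,1),"t",s_["time_s"])
E
python3 dk.py
```

```text
time_s: 11.35
eef_pos: [0.4493, -0.0345, 0.0217]
eef_rot: [-0.085, 0.996, 0.0, 0.001]
contact_force: [0.1, 1.5, 5.5]
gripper_width: 0.0558
dock mm -50.7 -0.3 z 21.7 jaw-dockyaw -0.0001 F [-0.3  1.5 -5.5] (tool) w 55.8 t 11.35
```

```bash
python3 -m handwheel '-0.7 0 0 0 0 0 0.6; -1 0 0 0 0 0 0.6; -1 0 0 0 0 0 0.6; -1 0 0 0 0 0 0.6; -0.5 0 0 0 0 0 0.6; 0 0 0 0 0 0 0.6'; python3 dk.py; python3 -c "
from h import *
crop('scene',215,170,110,90,6,'d2.png');crop('top',190,110,90,90,6,'d1.png')"
```

```text
time_s: 11.95
eef_pos: [0.4895, -0.0273, 0.0209]
eef_rot: [-0.086, 0.996, 0.0, -0.001]
contact_force: [-2.0, 0.3, 5.2]
gripper_width: 0.0556
dock mm -9.8 -0.1 z 20.9 jaw-dockyaw 0.0006 F [ 1.9  0.6 -5.2] (tool) w 55.6 t 11.95
```

View pics/d2.png

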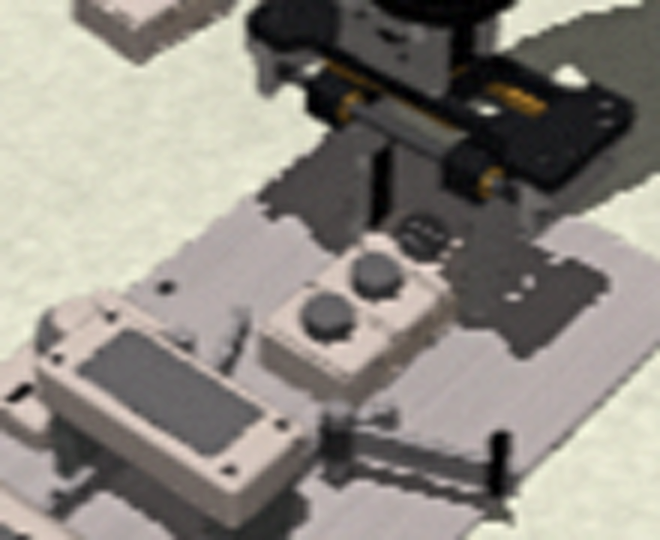

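View pics/d1.png

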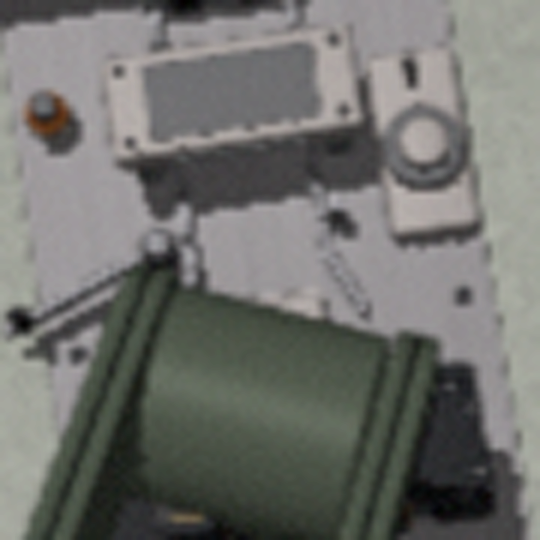

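The pack is lined up with the lane and its front face points at the bridge opening. I'll keep sliding it into the lead-ins and watch the force.

```bash
python3 -m handwheel '-0.7 0 0 0 0 0 0.6; -1 0 0 0 0 0 0.6; -1 0 0 0 0 0 0.6; -0.8 0 0 0 0 0 0.6; 0 0 0 0 0 0 0.6'; python3 dk.py;  python3 -m handwheel '-0.7 0 0 0 0 0 0.6; -0.8 0 0 0 0 0 0.6; -0.6 0 0 0 0 0 0.6; 0 0 0 0 0 0 0.6'; python3 dk.py
```

```text
time_s: 12.55
eef_pos: [0.5251, -0.0213, 0.0207]
eef_rot: [-0.085, 0.996, -0.0, 0.001]
contact_force: [1.1, -0.7, 1.9]
gripper_width: 0.0562
dock mm 26.3 -0.2 z 20.7 jaw-dockyaw -0.0001 F [-1.  -0.9 -1.9] (tool) w 56.2 t 12.55
time_s: 12.95
eef_pos: [0.546, -0.0176, 0.0207]
eef_rot: [-0.086, 0.996, 0.0, 0.001]
contact_force: [0.6, 0.5, -3.2]
gripper_width: 0.0562
dock mm 47.5 -0.1 z 20.7 jaw-dockyaw -0.0 F [-0.6  0.4  3.2] (tool) w 56.2 t 12.95
```

```bash
python3 -m handwheel '0 0 0.05 0 0 0 0.3; 0 0 0 0 0 0 -0.2; 0 0 0 0 0 0 -0.2;0 0 0 0 0 0 -0.2'; python3 dk.py; python3 -c "
from h import *
crop('scene',195,160,110,100,6,'e2.png')"
```

```text
time_s: 13.35
eef_pos: [0.5454, -0.0178, 0.0207]
eef_rot: [-0.085, 0.996, -0.0, 0.001]
contact_force: [2.1, -0.5, -0.4]
gripper_width: 0.0563
dock mm 46.8 -0.2 z 20.7 jaw-dockyaw -0.0002 F [-2.  -0.8  0.4] (tool) w 56.3 t 13.35
```

View pics/e2.png

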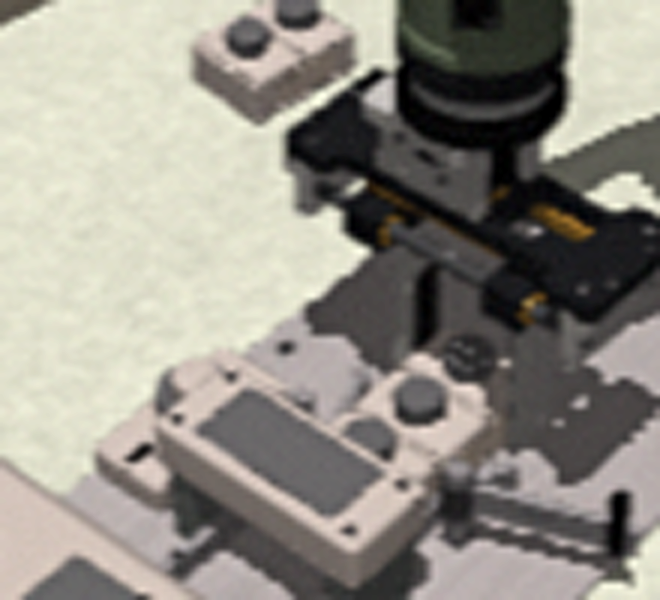

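```bash
python3 -m handwheel '0 0 0 0 0 0 -0.6; 0 0 0 0 0 0 -0.6; 0 0 0 0 0 0 -0.6;1.5 0 0 0 0 0 -0.6;2 0 0 0 0 0 -0.6; 1.5 0 0 0 0 0 -0.6; 0 0 0 0 0 0 1; 0 0 0 0 0 0 1'; python3 dk.py; python3 -m handwheel '0 0 0 0 0 0 1; 0 0 0 0 0 0 1; 0 0 0 0 0 0 1; 0 0 0 0 0 0 1' ; python3 dk.py; python3 -c "
from h import *
crop('scene',195,160,110,100,6,'f2.png')"
```

```text
time_s: 14.2
eef_pos: [0.4961, -0.0264, 0.0207]
eef_rot: [-0.085, 0.996, -0.0, 0.0]
contact_force: [-0.3, -0.1, -0.0]
gripper_width: 0.0623
dock mm -3.2 -0.2 z 20.7 jaw-dockyaw -0.0004 F [ 0.3 -0.1  0. ] (tool) w 62.3 t 14.2
time_s: 14.6
eef_pos: [0.496, -0.0262, 0.0204]
eef_rot: [-0.086, 0.996, -0.0, 0.0]
contact_force: [-0.7, -0.5, -0.0]
gripper_width: 0.0306
dock mm -3.3 -0.1 z 20.4 jaw-dockyaw 0.0001 F [ 0.8 -0.3  0. ] (tool) w 30.6 t 14.6
```

View pics/f2.png

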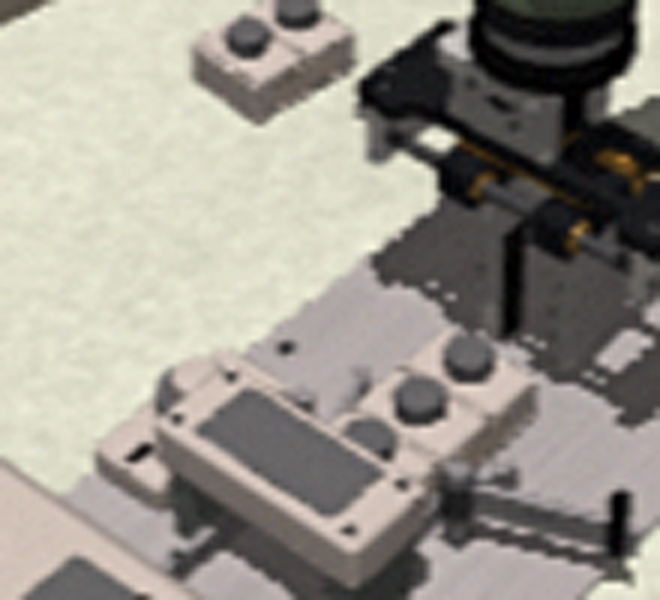

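```bash
python3 -m handwheel '-0.8 0 0 0 0 0 1; -1.2 0 0 0 0 0 1; -0.8 0 0 0 0 0 1; -0.8 0 0 0 0 0 1; -1 0 0 0 0 0 1; -1 0 0 0 0 0 1; 0 0 0 0 0 0 1'; python3 dk.py;  python3 -m handwheel '-1 0 0 0 0 0 1; -1 0 0 0 0 0 1; -1 0 0 0 0 0 1; -0.7 0 0 0 0 0 1; 0 0 0 0 0 0 1'; python3 dk.py
```

```text
time_s: 15.35
eef_pos: [0.5533, -0.0165, 0.0207]
eef_rot: [-0.086, 0.996, -0.0, 0.002]
contact_force: [0.7, -0.7, 0.8]
gripper_width: 0.0005
dock mm 54.8 -0.3 z 20.7 jaw-dockyaw -0.0 F [-0.6 -0.8 -0.8] (tool) w 0.5 t 15.35
time_s: 15.85
eef_pos: [0.5892, -0.0101, 0.0208]
eef_rot: [-0.086, 0.996, 0.0, 0.001]
contact_force: [-0.3, -0.2, 0.0]
gripper_width: 0.0007
dock mm 91.4 -0.1 z 20.8 jaw-dockyaw 0.0002 F [ 0.3 -0.2 -0. ] (tool) w 0.7 t 15.85
```

```bash
python3 -m handwheel '-0.7 0 0 0 0 0 1; -0.7 0 0 0 0 0 1; 0 0 0 0 0 0 1;-0.4 0 0 0 0 0 1;0 0 0 0 0 0 1'; python3 dk.py;  python3 -m handwheel '-0.3 0 0 0 0 0 1;0 0 0 0 0 0 1'; python3 dk.py; python3 -c "
from h import *
crop('scene',195,160,110,100,6,'g2.png')"
```

```text
time_s: 16.35
eef_pos: [0.6055, -0.0073, 0.0206]
eef_rot: [-0.085, 0.996, 0.0, 0.0]
contact_force: [-1.0, -0.0, -0.0]
gripper_width: 0.0007
dock mm 107.9 -0.1 z 20.6 jaw-dockyaw -0.0001 F [1.  0.1 0. ] (tool) w 0.7 t 16.35
time_s: 16.55
eef_pos: [0.6082, -0.0068, 0.0205]
eef_rot: [-0.086, 0.996, 0.0, 0.0]
contact_force: [-0.6, 0.6, -0.2]
gripper_width: 0.0006
dock mm 110.7 -0.1 z 20.5 jaw-dockyaw -0.0 F [0.5 0.7 0.2] (tool) w 0.6 t 16.55
```

View pics/g2.png

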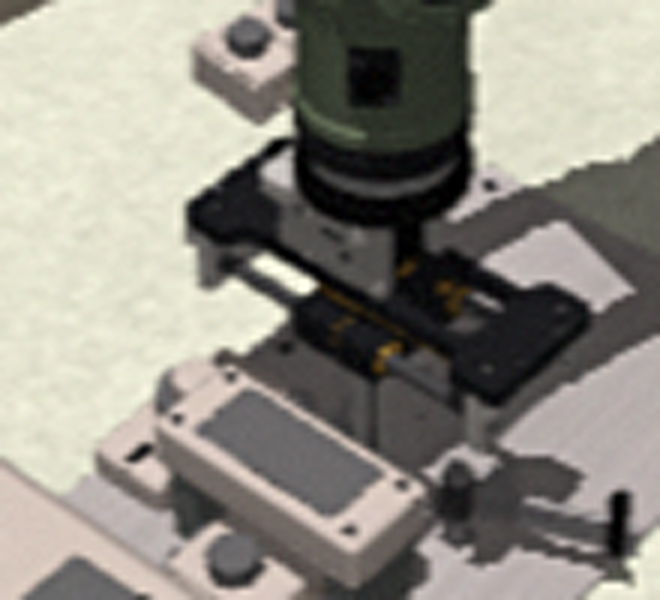

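```bash
python3 -m handwheel '-0.3 0 0 0 0 0 1;0 0 0 0 0 0 1'; python3 dk.py;  python3 -m handwheel '-0.2 0 0 0 0 0 1;0 0 0 0 0 0 1'; python3 dk.py; python3 -m handwheel '-0.2 0 0 0 0 0 1;0 0 0 0 0 0 1'; python3 dk.py
```

```text
time_s: 16.8
eef_pos: [0.6099, -0.0065, 0.0203]
eef_rot: [-0.086, 0.996, -0.0, -0.001]
contact_force: [-5.5, -1.3, 3.7]
gripper_width: 0.0004
dock mm 112.3 -0.1 z 20.3 jaw-dockyaw 0.0001 F [ 5.7 -0.3 -3.7] (tool) w 0.4 t 16.8
time_s: 17.0
eef_pos: [0.6099, -0.0064, 0.0202]
eef_rot: [-0.086, 0.996, -0.0, -0.004]
contact_force: [-9.3, -1.2, 8.2]
gripper_width: 0.0007
dock mm 112.3 0.0 z 20.2 jaw-dockyaw 0.0004 F [ 9.4  0.4 -8.1] (tool) w 0.7 t 17.0
time_s: 17.2
eef_pos: [0.6098, -0.0064, 0.0201]
eef_rot: [-0.086, 0.996, -0.0, -0.006]
contact_force: [-13.2, -3.9, 11.5]
gripper_width: 0.0006
dock mm 112.3 0.1 z 20.1 jaw-dockyaw 0.0007 F [ 13.8  -1.6 -11.3] (tool) w 0.6 t 17.2
```

The pusher stopped firmly at dock x 112, where I predicted 115. I'll back off and check that the pack is really home.

```bash
python3 -m handwheel '1 0 0 0 0 0 1; 3 0 0 0 0 0 1; 3 0 -2 0 0 0 1; 3 0 -4 0 0 0 1; 4 0 -3 0 0 0 1; 4 0 0 0 0 0 1; 4 0 0 0 0 0 1; 0 0 0 0 0 0 1'; python3 dk.py;python3 -c "
from h import *
im=bot.get_image('top');crop('top',190,100,85,70,8,'k1.png',im);im=bot.get_image('scene');crop('scene',195,210,90,70,8,'k2.png',im)"
```

```text
time_s: 18.0
eef_pos: [0.3935, -0.0424, 0.1093]
eef_rot: [-0.085, 0.996, 0.001, -0.001]
contact_force: [0.3, -0.5, -0.6]
gripper_width: 0.0006
dock mm -107.0 1.4 z 109.3 jaw-dockyaw -0.0017 F [-0.2 -0.5  0.5] (tool) w 0.6 t 18.0
```

View pics/k1.png

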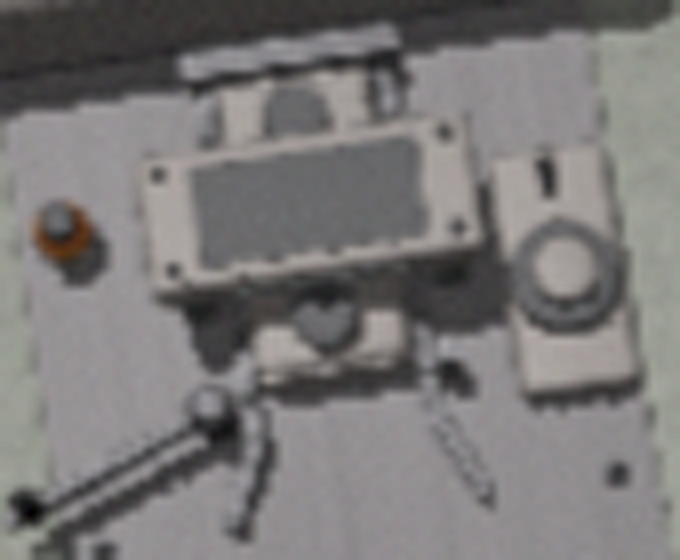

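View pics/k2.png

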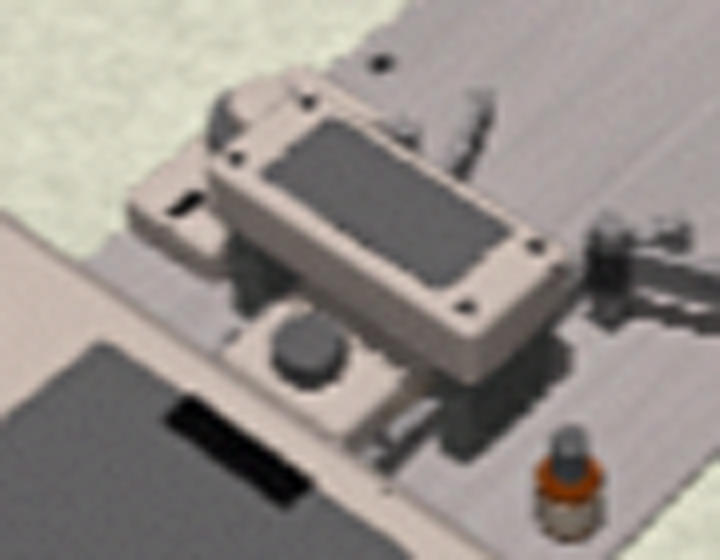

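Run:
```python
from fit import *
d=np.load("dock.npy")
def q(n,X,x0,y0,k): return ((proj(n,T(d,X))[0]-[x0,y0]+.5)*k).round(0)
for n,a in(("top",(190,100,8)),("scene",(195,210,8))):
  for dx in(0,-4):
    print(n,dx,"rearL,R",q(n,(123+dx,28,36),*a),q(n,(123+dx,-28,36),*a),"frontL/R",q(n,(233+dx,28,36),*a),q(n,(233+dx,-28,36),*a),"capF",q(n,(214+dx,0,48),*a),"capR",q(n,(142+dx,0,48),*a))
  print("bridge corners NL NR FL FR",[q(n,(x,y,79),*a) for x in(150,200) for y in(59,-59)],"near bottom edge",q(n,(150,0,51),*a),"hinge",q(n,(115,46,52),*a),"stop top mid ",q(n,(233,0,22),*a),"lead",q(n,(73,47,22),*a),q(n,(73,-47,22),*a))
```

```text
top 0 rearL,R [262. 377.] [416. 354.] frontL/R [218.  79.] [371.  56.] capF [300. 110.] capR [329. 307.]
top -4 rearL,R [263. 388.] [418. 364.] frontL/R [219.  90.] [373.  67.] capF [302. 121.] capR [331. 318.]
bridge corners NL NR FL FR [array([153., 292.]), array([489., 241.]), array([132., 152.]), array([468., 102.])] near bottom edge [326. 283.] hinge [211. 398.] stop top mid  [297.  78.] lead [232. 527.] [490. 488.]
scene 0 rearL,R [553. 250.] [429. 172.] frontL/R [330. 445.] [204. 357.] capF [305. 342.] capR [453. 217.]
scene -4 rearL,R [561. 243.] [437. 165.] frontL/R [338. 438.] [212. 350.] capF [313. 335.] capR [461. 211.]
bridge corners NL NR FL FR [array([573., 253.]), array([304.,  84.]), array([470., 344.]), array([199., 165.])] near bottom edge [437. 225.] hinge [610. 230.] stop top mid  [268. 429.] lead [689. 222.] [483.  97.]
```

```bash
python3 -c "
from h import *
im=bot.get_image('top');crop('top',208,98,36,30,20,'l1.png',im)"
```

```text
(no output)
```

View pics/l1.png

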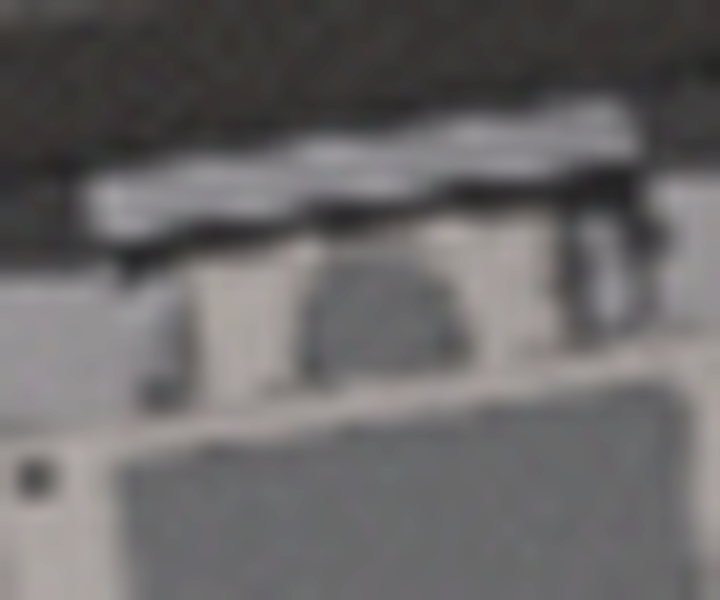

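Run:
```python
from fit import *
d=np.load("dock.npy"); c,si=np.cos(d[2]),np.sin(d[2])
def un(n,uv,x0,y0,z):
    X=ray(n,((uv[0]+.5)/8+x0-.5,(uv[1]+.5)/8+y0-.5),z); v=X[:2]-d[:2]; return (np.array([c*v[0]+si*v[1],-si*v[0]+c*v[1]])*1000).round(1)
for p in((158,176),(445,132),(173,270),(459,227)): print("top screw",un("top",p,190,100,.079))
for p in((308,101),(236,158),(537,245),(466,305)): print("scene screw",un("scene",p,195,210,.079))
for nm,p,z in(("rear edge L",(258,378),.036),("rear R",(411,357),.036),("capF",(297,112),.048),("capR",(328,313),.048),("hinge",(210,405),.052)): print(nm,un("top",p,190,100,z))
for nm,p,z in(("capF",(311,338),.048),("front R corner",(224,352),.036),("front L corner",(345,437),.036),("hinge",(610,222),.052)): print("scene",nm,un("scene",p,195,210,z))
```

```text
top screw [189.9  51.3]
top screw [190.4 -49.7]
top screw [156.3  50.8]
top screw [156.4 -49.5]
scene screw [155.2 -52. ]
scene screw [189.8 -51.8]
scene screw [155.   48.2]
scene screw [188.8  47.8]
rear edge L [122.5  29.2]
rear R [121.8 -26.1]
capF [213.3   1. ]
capR [139.6   0.7]
hinge [112.5  46.5]
scene capF [211.6   0.6]
scene front R corner [227.1 -24.4]
scene front L corner [227.4  29.7]
scene hinge [112.5  44. ]
```

The bridge screws put the real dock about 2.3 mm nearer than my fit. With that correction the pack's rear edge is near 124 and its front cap near 215, so the pack is home. I'll update the frame and move on to the gate.

```bash
python3 - <<'E'
from fit import *
d=np.load("dock.npy"); d[0]-=.0023*np.cos(d[2]); d[1]-=.0023*np.sin(d[2]); np.save("dock.npy",d)
x=.5*0
# post from k1/k2 views
c,si=np.cos(d[2]),np.sin(d[2])
im=bot.get_image("top"); crop("top",180,135,50,40,14,"p1.png",im); im=bot.get_image("scene"); crop("scene",260,225,50,40,14,"p2.png",im)
X=ray("top",(116,184),.05);v=X[:2]-d[:2];print("rackL",c*v[0]+si*v[1],-si*v[0]+c*v[1])
E
python3 dk.py
```

```text
rackL 0.06208578447933318 0.3374283175050922
dock mm -98.3 -0.8 z 111.2 jaw-dockyaw 0.0002 F [-0.4  0.2 -0.2] (tool) w 0.4 t 18.25
```

View pics/p1.png

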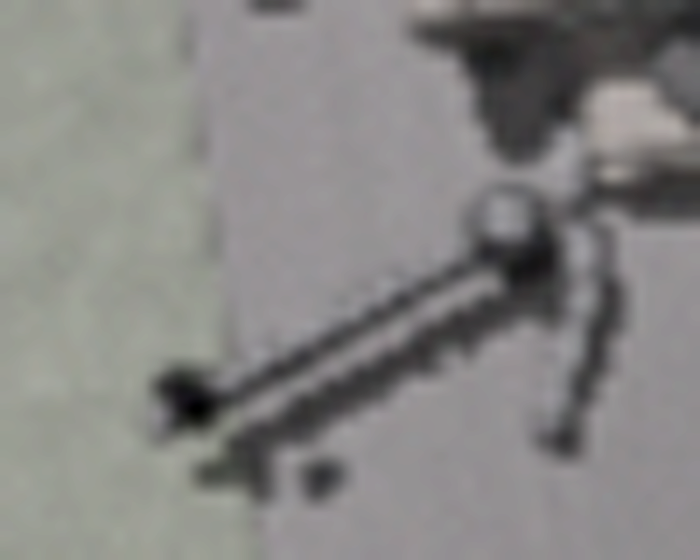

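View pics/p2.png

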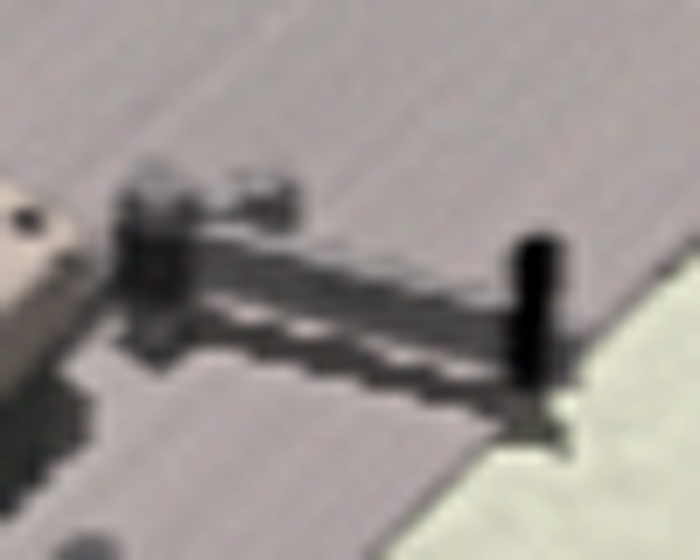

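Run:
```python
from fit import *
d=np.load("dock.npy"); c,si=np.cos(d[2]),np.sin(d[2])
for n,uv,x0,y0,z in(("top",(184,387),180,135,.060),("scene",(539,247),260,225,.06),("top",(505,212),180,135,.052),("scene",(158,190),260,225,.052)):
    X=ray(n,((uv[0]+.5)/14+x0-.5,(uv[1]+.5)/14+y0-.5),z); v=X[:2]-d[:2]; x,y=(c*v[0]+si*v[1])*1000,(-si*v[0]+c*v[1])*1000
    print(n,round(x,1),round(y,1),"a",np.arctan2(115-x,46-y).round(3),np.hypot(x-115,y-46).round(1))
a=2.73; P=lambda a:np.array([115-74*np.sin(a),46-74*np.cos(a)])
print(P(a)); A=np.linspace(a,0,15)
for u,w in zip(A,A[1:]):
    e=(P(w)-P(u))/10; print(w.round(2),"row",round(-e[0],2),round(e[1],2),P(w).round(1))
```

```text
top 89.4 114.9 a 2.786 73.5
scene 87.9 113.5 a 2.759 72.7
top 116.3 46.9 a -2.185 1.6
scene 117.0 45.8 a -1.477 2.0
[ 85.39485866 113.81987619]
2.54 row 1.26 -0.7 [ 72.8 106.8]
2.34 row 1.1 -0.93 [61.8 97.5]
2.14 row 0.9 -1.13 [52.9 86.2]
1.95 row 0.66 -1.28 [46.3 73.4]
1.76 row 0.4 -1.38 [42.3 59.6]
1.56 row 0.12 -1.44 [41.  45.2]
1.36 row -0.16 -1.43 [42.6 30.9]
1.17 row -0.43 -1.37 [46.9 17.1]
0.97 row -0.69 -1.27 [53.8  4.5]
0.78 row -0.92 -1.11 [63.  -6.6]
0.58 row -1.12 -0.91 [ 74.1 -15.7]
0.39 row -1.27 -0.67 [ 86.9 -22.4]
0.19 row -1.38 -0.42 [100.7 -26.6]
0.0 row -1.43 -0.14 [115. -28.]
```

```bash
python3 -m handwheel '-3.1 1.9 0 0 0 0 -0.2; -3.1 1.9 0 0 0 0 -0.2; -3.1 1.9 0 0 0 0 -0.2; -3.1 1.9 0 0 0 0 -0.2; -3.1 1.9 0 0 0 0 -0.2; -3.1 1.9 0 0 0 0 -0.2; 0 0 0 0 0 0 -0.2; 0 0 0 0 0 0 -0.2' 15; python3 dk.py
```

```text
time_s: 19.05
eef_pos: [0.5627, 0.1017, 0.1096]
eef_rot: [-0.086, 0.996, -0.0, -0.0]
contact_force: [-0.2, 0.4, -0.1]
gripper_width: 0.056
dock mm 86.6 114.6 z 109.6 jaw-dockyaw 0.0019 F [0.1 0.4 0.1] (tool) w 56.0 t 19.05
```

```bash
python3 -m handwheel '-0.2 0 2 0 0 0 -0.2; 0 0 2 0 0 0 -0.2; 0 0 1 0 0 0 -0.2; 0 0 0 0 0 0 -0.2;0 0 0 0 0 0 -0.2'; python3 dk.py; python3 -c "
from h import *
im=bot.get_image('top');crop('top',180,120,60,50,12,'q1.png',im);im=bot.get_image('scene');crop('scene',230,170,90,90,6,'q2.png',im)"
```

```text
time_s: 19.55
eef_pos: [0.5639, 0.1008, 0.0607]
eef_rot: [-0.085, 0.996, -0.0, 0.0]
contact_force: [-0.9, -0.0, -0.0]
gripper_width: 0.0563
dock mm 87.6 113.5 z 60.7 jaw-dockyaw -0.0007 F [0.9 0.1 0. ] (tool) w 56.3 t 19.55
```

View pics/q2.png

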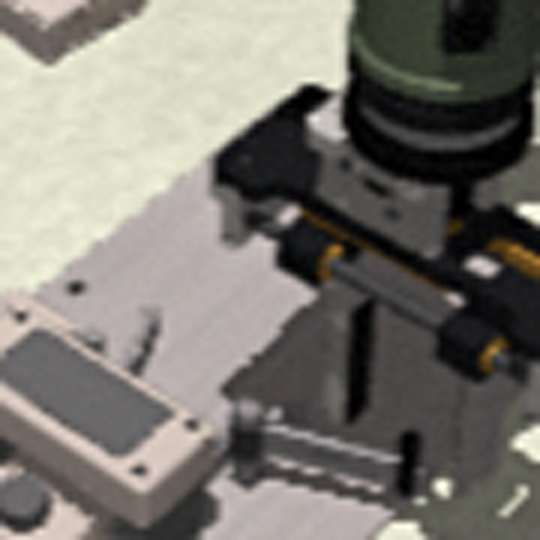

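The post stands between the open fingers, at about (410,460) in the crop. Closing on it.

```bash
python3 -m handwheel '0 0 0 0 0 0 1; 0 0 0 0 0 0 1; 0 0 0 0 0 0 1; 0 0 0 0 0 0 1;0 0 0 0 0 0 1;0 0 0 0 0 0 1' 10; python3 dk.py
```

```text
time_s: 20.25
eef_pos: [0.5639, 0.1012, 0.0604]
eef_rot: [-0.085, 0.996, 0.0, -0.0]
contact_force: [0.3, 0.2, 0.6]
gripper_width: 0.0119
dock mm 87.7 113.9 z 60.4 jaw-dockyaw -0.0 F [-0.3  0.2 -0.6] (tool) w 11.9 t 20.25
```

```bash
python3 -m handwheel '0 0 0 0 0 0 1'; python3 dk.py; python3 -m handwheel '1.3 -0.7 0 0 0 0 1; 1.1 -0.93 0 0 0 0 1; 0.9 -1.13 0 0 0 0 1; 0.66 -1.28 0 0 0 0 1; 0 0 0 0 0 0 1'; python3 dk.py
```

```text
time_s: 20.35
eef_pos: [0.5634, 0.102, 0.0604]
eef_rot: [-0.085, 0.996, 0.001, -0.0]
contact_force: [-0.8, 3.0, 1.2]
gripper_width: 0.0093
dock mm 87.3 114.8 z 60.4 jaw-dockyaw -0.0003 F [ 0.3  3.1 -1.2] (tool) w 9.3 t 20.35
time_s: 20.85
eef_pos: [0.5284, 0.0542, 0.06]
eef_rot: [-0.085, 0.996, 0.0, -0.003]
contact_force: [-6.0, 0.8, 5.0]
gripper_width: 0.0094
dock mm 44.7 73.7 z 60.0 jaw-dockyaw -0.0006 F [ 5.8  1.8 -4.9] (tool) w 9.4 t 20.85
```

```bash
python3 -m handwheel '0.3 -1.38 0 0 0 0 1; 0.12 -1.44 0 0 0 0 1; -0.16 -1.43 0 0 0 0 1; -0.43 -1.37 0 0 0 0 1; -0.69 -1.27 0 0 0 0 1; 0 0 0 0 0 0 1'; python3 dk.py;python3 -c "
from h import *
im=bot.get_image('scene');crop('scene',200,170,100,90,6,'r2.png',im)"
```

```text
time_s: 21.45
eef_pos: [0.5534, -0.0139, 0.0602]
eef_rot: [-0.085, 0.996, -0.001, 0.001]
contact_force: [-2.3, -2.8, 1.2]
gripper_width: 0.0091
dock mm 57.7 2.3 z 60.2 jaw-dockyaw -0.0015 F [ 2.7 -2.3 -1.2] (tool) w 9.1 t 21.45
```

View pics/r2.png

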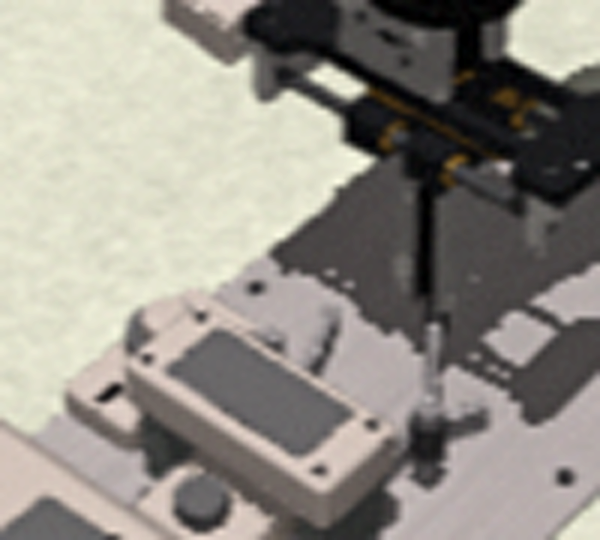

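```bash
python3 -m handwheel '-0.85 -1.2 0 0 0 0 1; -1.08 -0.79 0 0 0 0 1; -1.2 -0.58 0 0 0 0 1; -1.28 -0.35 0 0 0 0 1;  0 0 0 0 0 0 1'; python3 dk.py; python3 -m handwheel '-0.7 -0.1 0 0 0 0 1; 0 0 0 0 0 0 1'; python3 dk.py
```

```text
time_s: 22.0
eef_pos: [0.6028, -0.0342, 0.0604]
eef_rot: [-0.086, 0.996, -0.001, 0.001]
contact_force: [0.1, -3.1, -0.6]
gripper_width: 0.009
dock mm 102.9 -26.2 z 60.4 jaw-dockyaw 0.0002 F [ 0.4 -3.   0.6] (tool) w 9.0 t 22.0
time_s: 22.2
eef_pos: [0.6085, -0.0342, 0.0604]
eef_rot: [-0.086, 0.996, -0.001, 0.001]
contact_force: [0.6, -4.4, -2.4]
gripper_width: 0.0095
dock mm 108.5 -27.1 z 60.4 jaw-dockyaw 0.0004 F [ 0.2 -4.5  2.4] (tool) w 9.5 t 22.2
```

```bash
python3 -m handwheel '-0.4 0.1 0 0 0 0 1; 0 0 0 0 0 0 1'; python3 dk.py; python3 -m handwheel '-0.3 0 0 0 0 0 1; 0 0 0 0 0 0 1'; python3 dk.py;python3 -m handwheel '-0.2 0 0 0 0 0 1; 0 0 0 0 0 0 1'; python3 dk.py
```

```text
time_s: 22.4
eef_pos: [0.6121, -0.034, 0.0605]
eef_rot: [-0.086, 0.996, -0.003, 0.001]
contact_force: [1.2, -8.2, -3.7]
gripper_width: 0.0094
dock mm 112.1 -27.5 z 60.5 jaw-dockyaw 0.0008 F [ 0.2 -8.2  3.8] (tool) w 9.4 t 22.4
time_s: 22.6
eef_pos: [0.615, -0.0337, 0.0605]
eef_rot: [-0.086, 0.996, -0.003, 0.001]
contact_force: [0.3, -9.1, -3.8]
gripper_width: 0.0093
dock mm 115.0 -27.8 z 60.5 jaw-dockyaw 0.0005 F [ 1.3 -9.   3.8] (tool) w 9.3 t 22.6
time_s: 22.8
eef_pos: [0.617, -0.0335, 0.0605]
eef_rot: [-0.086, 0.996, -0.003, 0.001]
contact_force: [1.1, -9.2, -3.1]
gripper_width: 0.0093
dock mm 117.0 -27.9 z 60.5 jaw-dockyaw 0.0005 F [ 0.5 -9.2  3.1] (tool) w 9.3 t 22.8
```

```bash
python3 -m handwheel '-0.2 -0.05 0 0 0 0 1; 0 0 0 0 0 0 1'; python3 dk.py; python3 -c "
from h import *
im=bot.get_image('scene');crop('scene',190,180,100,90,6,'s2.png',im);crop('top',190,100,85,70,8,'s1.png')"
```

```text
time_s: 23.0
eef_pos: [0.6189, -0.0332, 0.0605]
eef_rot: [-0.086, 0.996, -0.002, 0.001]
contact_force: [0.0, -8.0, -3.5]
gripper_width: 0.0096
dock mm 119.0 -28.0 z 60.5 jaw-dockyaw 0.0003 F [ 1.3 -7.9  3.5] (tool) w 9.6 t 23.0
```

View pics/s2.png

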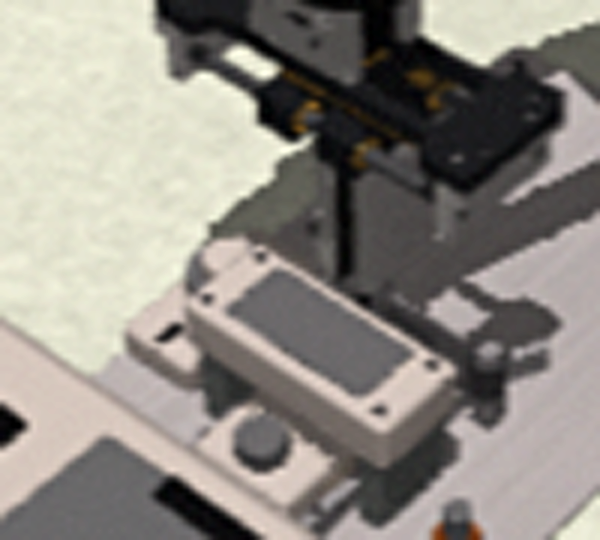

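```bash
python3 -m handwheel '0 0.1 0 0 0 0 0.4; 0 0 0 0 0 0 0.4; 0 0 0 0 0 0 0.4; 0 0 -2 0 0 0 0.4; 2 0 -2 0 0 0 0.4; 4 0 0 0 0 0 1; 4.5 0 0 0 0 0 1; 4.5 0 0 0 0 0 1'; python3 -m handwheel '4 0 0 0 0 0 1; 0 0 0 0 0 0 1'; python3 dk.py; python3 -c "
from h import *
im=bot.get_image('scene');crop('scene',190,180,100,90,6,'u2.png',im);crop('top',190,100,85,70,8,'u1.png')"
```

```text
time_s: 23.9
eef_pos: [0.4694, -0.0544, 0.1009]
eef_rot: [-0.086, 0.996, 0.0, 0.001]
contact_force: [-0.5, -1.7, 0.7]
gripper_width: 0.0081
time_s: 24.1
eef_pos: [0.4249, -0.0602, 0.0988]
eef_rot: [-0.085, 0.996, 0.002, -0.003]
contact_force: [0.9, -0.6, 0.3]
gripper_width: 0.0003
dock mm -76.8 -21.4 z 98.8 jaw-dockyaw -0.0012 F [-0.8 -0.8 -0.3] (tool) w 0.3 t 24.1
```

View pics/u1.png

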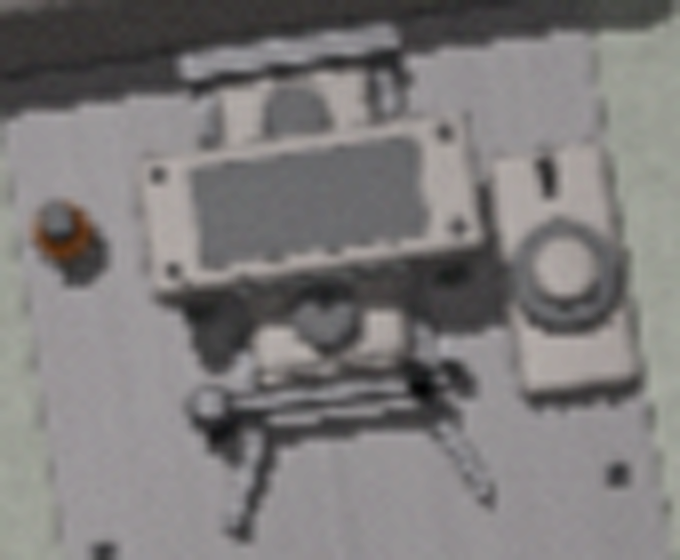

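View pics/u2.png

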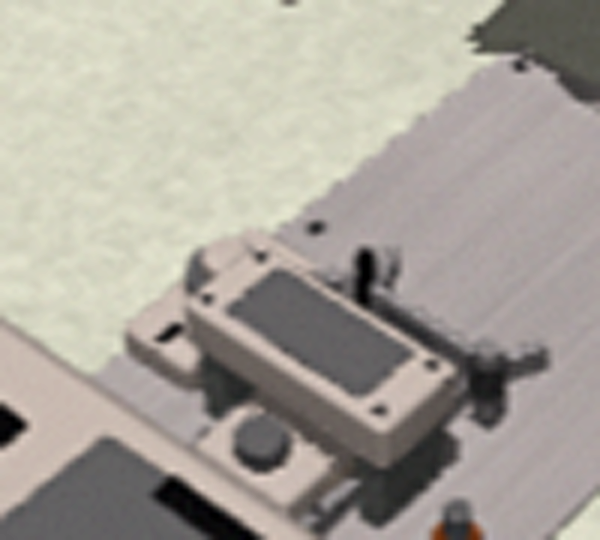

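```bash
python3 - <<'E'
from fit import *
d=np.load("dock.npy"); c,si=np.cos(d[2]),np.sin(d[2])
for n,uv,x0,y0,k,z in(("top",(421,379),190,100,8,.060),("scene",(366,254),190,180,6,.06)):
    X=ray(n,((uv[0]+.5)/k+x0-.5,(uv[1]+.5)/k+y0-.5),z); v=X[:2]-d[:2]; x,y=(c*v[0]+si*v[1])*1000,(-si*v[0]+c*v[1])*1000
    print(n,round(x,1),round(y,1),"a",np.arctan2(115-x,46-y).round(3),np.hypot(x-115,y-46).round(1))
E
python3 -m handwheel '-4 -0.1 0 0 0 0 1; -4 -0.1 -0 0 0 0 1; -3.5 -0.1 1.5 0 0 0 1; -3 -0.1 2 0 0 0 1; 0 0 1 0 0 0 1; 0 0 0.3 0 0 0 1;0 0 0 0 0 0 1'; python3 dk.py
```

```text
top 111.3 -28.5 a 0.049 74.6
scene 112.3 -30.0 a 0.035 76.0
time_s: 24.9
eef_pos: [0.5737, -0.0407, 0.0518]
eef_rot: [-0.086, 0.996, 0.0, -0.001]
contact_force: [-0.7, 1.0, -0.4]
gripper_width: 0.0005
dock mm 73.2 -27.6 z 51.8 jaw-dockyaw 0.0003 F [0.5 1.2 0.4] (tool) w 0.5 t 24.9
```

```bash
python3 -m handwheel '-1 0 0 0 0 0 1; -1 0 0 0 0 0 1; -0.5 0 0 0 0 0 1; 0 0 0 0 0 0 1'; python3 dk.py;  python3 -m handwheel '-0.4 0 0 0 0 0 1; 0 0 0 0 0 0 1'; python3 dk.py; python3 -m handwheel '-0.3 0 0 0 0 0 1; 0 0 0 0 0 0 1'; python3 dk.py
```

```text
time_s: 25.3
eef_pos: [0.6005, -0.0369, 0.0534]
eef_rot: [-0.086, 0.996, -0.0, 0.001]
contact_force: [-0.4, 0.2, 0.3]
gripper_width: 0.0005
dock mm 100.2 -28.4 z 53.4 jaw-dockyaw 0.0001 F [ 0.4  0.3 -0.3] (tool) w 0.5 t 25.3
time_s: 25.5
eef_pos: [0.6025, -0.0362, 0.0524]
eef_rot: [-0.086, 0.996, -0.0, -0.001]
contact_force: [-2.9, -0.6, 1.1]
gripper_width: 0.0008
dock mm 102.3 -28.1 z 52.4 jaw-dockyaw 0.0001 F [ 2.9 -0.1 -1.1] (tool) w 0.8 t 25.5
time_s: 25.7
eef_pos: [0.603, -0.0362, 0.0521]
eef_rot: [-0.086, 0.996, -0.0, -0.004]
contact_force: [-7.7, -2.0, 7.0]
gripper_width: 0.0004
dock mm 102.7 -28.1 z 52.1 jaw-dockyaw 0.0004 F [ 8.  -0.6 -6.9] (tool) w 0.4 t 25.7
```

```bash
python3 -m handwheel '-0.4 0 0 0 0 0 1; 0 0 0 0 0 0 1'; python3 dk.py; python3 -m handwheel '1 0 0 0 0 0 1; 3 0 0 0 0 0 1; 0 0 -4 0 0 0 1; 4.5 0 -2 0 0 0 1; 4.5 0 0 0 0 0 1; 4.5 0 0 0 0 0 1; 4 0 0 0 0 0 1; 0 0 0 0 0 0 1';python3 dk.py; python3 -c "
from h import *
crop('top',190,100,85,70,8,'v1.png')
crop('scene',190,180,100,90,6,'v2.png')"
```

```text
time_s: 25.9
eef_pos: [0.6034, -0.0361, 0.0518]
eef_rot: [-0.086, 0.996, -0.0, -0.008]
contact_force: [-15.9, -3.7, 12.1]
gripper_width: 0.0005
dock mm 103.2 -28.1 z 51.8 jaw-dockyaw 0.0008 F [ 16.5  -0.9 -11.8] (tool) w 0.5 t 25.9
time_s: 26.7
eef_pos: [0.3928, -0.0705, 0.1109]
eef_rot: [-0.084, 0.996, 0.001, -0.002]
contact_force: [-0.3, 0.2, 0.9]
gripper_width: 0.0002
dock mm -110.2 -26.1 z 110.9 jaw-dockyaw -0.0021 F [ 0.3  0.3 -0.9] (tool) w 0.2 t 26.7
```

View pics/v1.png

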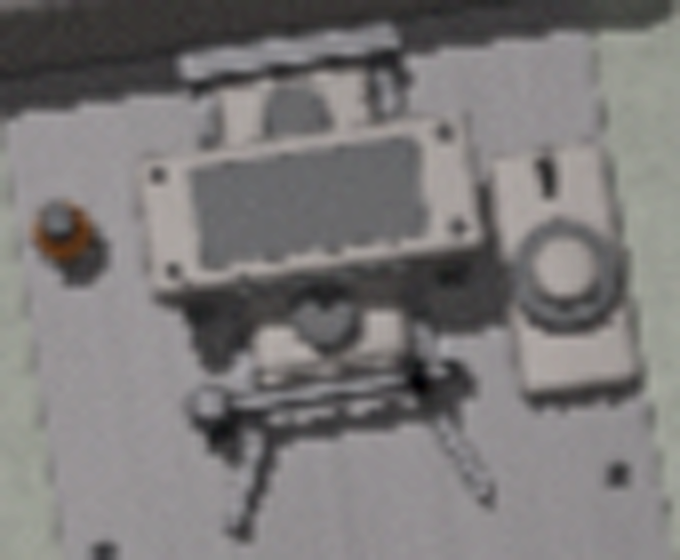

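View pics/v2.png

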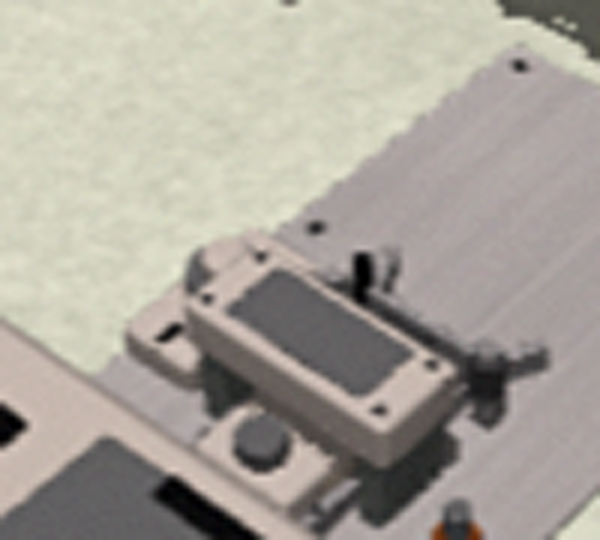

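```bash
python3 - <<'E'
from fit import *
d=np.load("dock.npy"); c,si=np.cos(d[2]),np.sin(d[2])
def un(n,uv,x0,y0,k,z):
    X=ray(n,((uv[0]+.5)/k+x0-.5,(uv[1]+.5)/k+y0-.5),z); v=X[:2]-d[:2]; return X.round(4),np.round([(c*v[0]+si*v[1])*1000,(-si*v[0]+c*v[1])*1000],1)
print("post",un("top",(420,376),190,100,8,.06),un("scene",(363,258),190,180,6,.06))
print("hinge",un("top",(210,403),190,100,8,.052),un("scene",(489,352),190,180,6,.052))
for z in(.026,.035,.045): print("key",z,un("top",(567,265),190,100,8,z), "ring",un("top",(567,273),190,100,8,z))
print("console corners",un("top",(497,163),190,100,8,.026),un("top",(636,385),190,100,8,.026),un("top",(524,392),190,100,8,.026))
E
python3 - <<'E'
from h import *
im=bot.get_image('top');crop('top',245,112,30,40,16,'w1.png',im);im=bot.get_image('scene');crop('scene',205,210,40,40,14,'w2.png',im)
for n in("top","scene"):
  for k in("load_key","gate"):
    for r in bot.boxes_of(n,k)[:2]: print(n,k,r)
E
```

```text
post (array([ 0.6125, -0.0347,  0.06  ]), array([112.4, -28.3])) (array([ 0.6154, -0.0352,  0.06  ]), array([115.1, -29.3]))
hinge (array([0.6028, 0.0395, 0.052 ]), array([115.5,  46.4])) (array([0.6042, 0.0399, 0.052 ]), array([116.9,  46.7]))
key 0.026 (array([ 0.6605, -0.0858,  0.026 ]), array([150.9, -86.8])) ring (array([ 0.6575, -0.0859,  0.026 ]), array([148. , -86.4]))
key 0.035 (array([ 0.6585, -0.0858,  0.035 ]), array([149.1, -86.4])) ring (array([ 0.6556, -0.0858,  0.035 ]), array([146.2, -86. ]))
key 0.045 (array([ 0.6564, -0.0857,  0.045 ]), array([147., -86.])) ring (array([ 0.6535, -0.0857,  0.045 ]), array([144.1, -85.6]))
console corners (array([ 0.6975, -0.0597,  0.026 ]), array([191.9, -67.4])) (array([ 0.617 , -0.1116,  0.026 ]), array([ 103.7, -104.8])) (array([ 0.6136, -0.0712,  0.026 ]), array([107.3, -64.5]))
top load_key {'bbox': [257.7, 127.8, 4.8, 8.8], 'conf': 0.42}
top gate {'bbox': [193.2, 126.3, 9.5, 3.1], 'conf': 0.68}
scene gate {'bbox': [224.1, 157.2, 29.8, 20.6], 'conf': 0.73}
scene gate {'bbox': [249.3, 222.7, 26.4, 26.4], 'conf': 0.43}
```

View pics/w1.png

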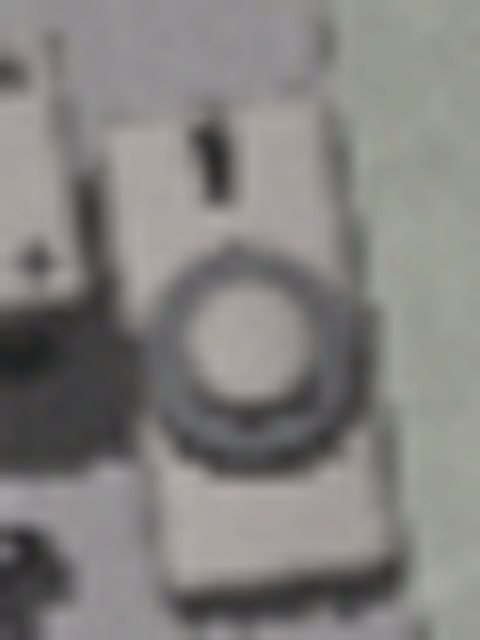

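View pics/w2.png

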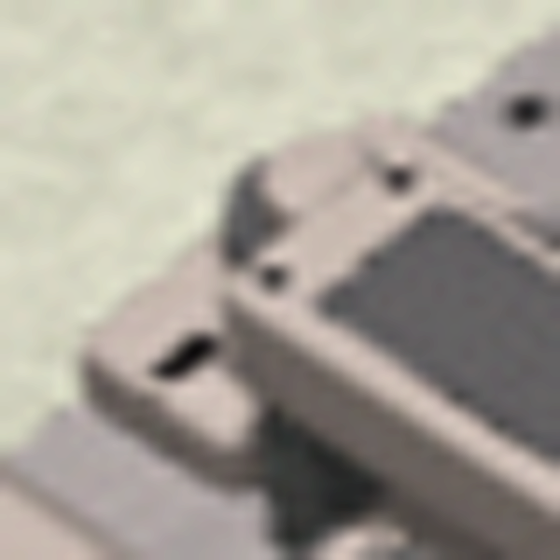

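The gate is shut: the post sits within about 2 mm of its shut position, and the push ended on a hard stop. The key's white button is centred at (250,343) in the crop, inside a lower grey collar, at about dock (148,-86). Moving over it.

```bash
python3 -m handwheel '-4 -1 0 0 0 0 1; -4.3 -1 0 0 0 0 1; -4.3 -1 0 0 0 0 1; -4.3 -1 0 0 0 0 1; -4.3 -1 0 0 0 0 1; -4.3 -1 0 0 0 0 1; 0 0 0 0 0 0 1; 0 0 0 0 0 0 1'; python3 dk.py
```

```text
time_s: 27.9
eef_pos: [0.6598, -0.0868, 0.1107]
eef_rot: [-0.086, 0.996, 0.0, -0.001]
contact_force: [-0.9, -0.3, 1.1]
gripper_width: 0.0008
dock mm 150.1 -87.7 z 110.7 jaw-dockyaw 0.0008 F [ 0.9 -0.2 -1.1] (tool) w 0.8 t 27.9
```

```bash
python3 -m handwheel '0.2 0.1 2 0 0 0 1; 0 0 2 0 0 0 1; 0 0 0.5 0 0 0 1; 0 0 0 0 0 0 1; 0 0 0 0 0 0 1'; python3 dk.py; python3 -m handwheel '0 0 0.5 0 0 0 1; 0 0 0 0 0 0 1'; python3 dk.py; python3 -m handwheel '0 0 0.3 0 0 0 1; 0 0 0 0 0 0 1'; python3 dk.py
```

```text
time_s: 28.4
eef_pos: [0.6575, -0.0867, 0.0686]
eef_rot: [-0.085, 0.996, -0.0, 0.001]
contact_force: [0.3, -0.6, 0.2]
gripper_width: 0.0006
dock mm 147.9 -87.2 z 68.6 jaw-dockyaw -0.0001 F [-0.2 -0.7 -0.2] (tool) w 0.6 t 28.4
time_s: 28.6
eef_pos: [0.6575, -0.0867, 0.0629]
eef_rot: [-0.085, 0.996, -0.0, 0.0]
contact_force: [-0.7, -0.4, 0.0]
gripper_width: 0.0004
dock mm 147.9 -87.2 z 62.9 jaw-dockyaw -0.0001 F [ 0.7 -0.3 -0. ] (tool) w 0.4 t 28.6
time_s: 28.8
eef_pos: [0.6575, -0.0866, 0.0594]
eef_rot: [-0.086, 0.996, -0.0, 0.0]
contact_force: [-0.0, -0.4, 0.2]
gripper_width: 0.0007
dock mm 147.9 -87.1 z 59.4 jaw-dockyaw -0.0 F [ 0.1 -0.4 -0.2] (tool) w 0.7 t 28.8
```

```bash
for i in 1 2; do :; done; python3 -m handwheel '0 0.1 0.2 0 0 0 1; 0 0 0 0 0 0 1'; python3 -m handwheel '0 0 0.2 0 0 0 1; 0 0 0 0 0 0 1'; python3 -m handwheel '0 0 0.2 0 0 0 1; 0 0 0 0 0 0 1'; python3 -m handwheel '0 0 0.2 0 0 0 1; 0 0 0 0 0 0 1'
```

```text
time_s: 29.0
eef_pos: [0.6576, -0.086, 0.0578]
eef_rot: [-0.086, 0.996, -0.0, 0.0]
contact_force: [-0.8, -0.7, 2.8]
gripper_width: 0.0004
time_s: 29.2
eef_pos: [0.6577, -0.086, 0.0558]
eef_rot: [-0.085, 0.996, -0.0, 0.0]
contact_force: [-0.4, -2.6, 3.2]
gripper_width: 0.0008
time_s: 29.4
eef_pos: [0.6577, -0.086, 0.0538]
eef_rot: [-0.085, 0.996, -0.0, 0.001]
contact_force: [-0.7, -2.6, 4.3]
gripper_width: 0.0004
time_s: 29.6
eef_pos: [0.6578, -0.086, 0.0532]
eef_rot: [-0.086, 0.996, -0.0, 0.0]
contact_force: [-3.3, -1.4, 10.0]
gripper_width: 0.0005
```

```bash
python3 -m handwheel '0 0 0.2 0 0 0 1; 0 0 0 0 0 0 1'; python3 -m handwheel '0 0 0.1 0 0 0 1; 0 0 0 0 0 0 1'; python3 -c "
from h import *
crop('scene',195,160,60,80,7,'x2.png')"
```

```text
time_s: 29.8
eef_pos: [0.6579, -0.086, 0.053]
eef_rot: [-0.086, 0.996, -0.0, 0.0]
contact_force: [-6.2, -0.3, 18.2]
gripper_width: 0.0002
time_s: 30.0
eef_pos: [0.6579, -0.0861, 0.053]
eef_rot: [-0.086, 0.996, -0.001, 0.0]
contact_force: [-6.7, -0.2, 21.5]
gripper_width: 0.0006
```

View pics/x2.png

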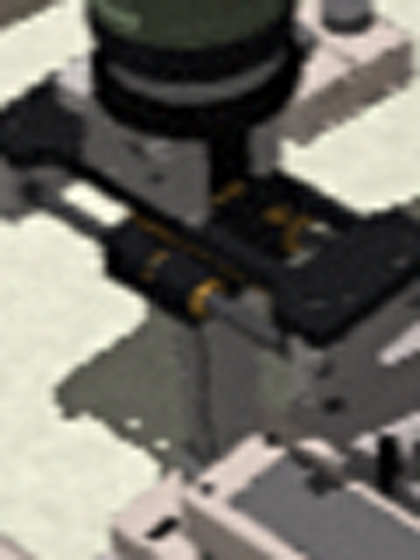

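```bash
python3 -m handwheel '0 0 -0.7 0 0 0 1; 0 0 0 0 0 0 1;0 0 0 0 0 0 1'; python3 -m handwheel '0 0 -0.15 0 0 0 1; 0 0 0 0 0 0 1;0 0 0 0 0 0 1';python3 -m handwheel '0 0 -0.1 0 0 0 1; 0 0 0 0 0 0 1;0 0 0 0 0 0 1';python3 -m handwheel '0 0 -0.06 0 0 0 1; 0 0 0 0 0 0 1;0 0 0 0 0 0 1';python3 -m handwheel '0 0 -0.06 0 0 0 1; 0 0 0 0 0 0 1;0 0 0 0 0 0 1'; python3 -m handwheel '0 0 -0.06 0 0 0 1; 0 0 0 0 0 0 1;0 0 0 0 0 0 1'
```

```text
time_s: 30.35
eef_pos: [0.6581, -0.0858, 0.0556]
eef_rot: [-0.085, 0.996, -0.0, 0.001]
contact_force: [1.3, -1.4, 3.3]
gripper_width: 0.0006
time_s: 30.65
eef_pos: [0.6574, -0.0854, 0.0566]
eef_rot: [-0.086, 0.996, 0.0, 0.0]
contact_force: [3.6, -0.6, 2.8]
gripper_width: 0.0004
time_s: 30.95
eef_pos: [0.657, -0.0853, 0.0577]
eef_rot: [-0.086, 0.996, 0.0, -0.0]
contact_force: [2.2, -0.4, 2.1]
gripper_width: 0.0
time_s: 31.25
eef_pos: [0.6569, -0.0853, 0.0583]
eef_rot: [-0.086, 0.996, 0.0, -0.0]
contact_force: [2.0, 0.8, 2.5]
gripper_width: 0.0004
time_s: 31.55
eef_pos: [0.6568, -0.0853, 0.0589]
eef_rot: [-0.086, 0.996, 0.0, -0.0]
contact_force: [0.1, 1.1, 1.5]
gripper_width: 0.0004
time_s: 31.85
eef_pos: [0.6566, -0.0857, 0.0594]
eef_rot: [-0.085, 0.996, 0.0, -0.001]
contact_force: [-1.2, -0.5, 1.3]
gripper_width: 0.0006
```

Contact is lost at about 0.059, against a hard stop at 0.053, so the key made its full 6 mm of travel. I'll retract and do a final check.

```bash
python3 -m handwheel '0 0 -2 0 0 0 1; 0 0 -4 0 0 0 1; 0 0 -4 0 0 0 1; 3 0 -2 0 0 0 1; 4.5 0 0 0 0 0 1; 4.5 0 0 0 0 0 1; 4.5 0 0 0 0 0 1; 4.5 0 0 0 0 0 1'; python3 -m handwheel '4 0 0 0 0 0 1; 3 0 0 0 0 0 1; 0 0 0 0 0 0 1; 0 0 0 0 0 0 1; 0 0 0 0 0 0 1'; python3 dk.py; python3 -c "
from h import *
a=bot.get_image('top');b=bot.get_image('scene')
crop('top',180,90,100,75,8,'y1.png',a);crop('scene',0,50,512,334,1.5,'y2.png',b)
crop('top',60,90,400,180,2,'y3.png',a)"
```

```text
time_s: 32.65
eef_pos: [0.448, -0.1215, 0.1793]
eef_rot: [-0.086, 0.996, -0.0, -0.001]
contact_force: [-1.1, -0.9, 0.6]
gripper_width: 0.0007
time_s: 33.15
eef_pos: [0.3822, -0.1335, 0.1801]
eef_rot: [-0.086, 0.996, -0.0, 0.0]
contact_force: [-0.6, -0.8, -0.3]
gripper_width: 0.0004
dock mm -131.3 -86.4 z 180.1 jaw-dockyaw 0.0002 F [ 0.7 -0.7  0.3] (tool) w 0.4 t 33.15
```

View pics/y1.png

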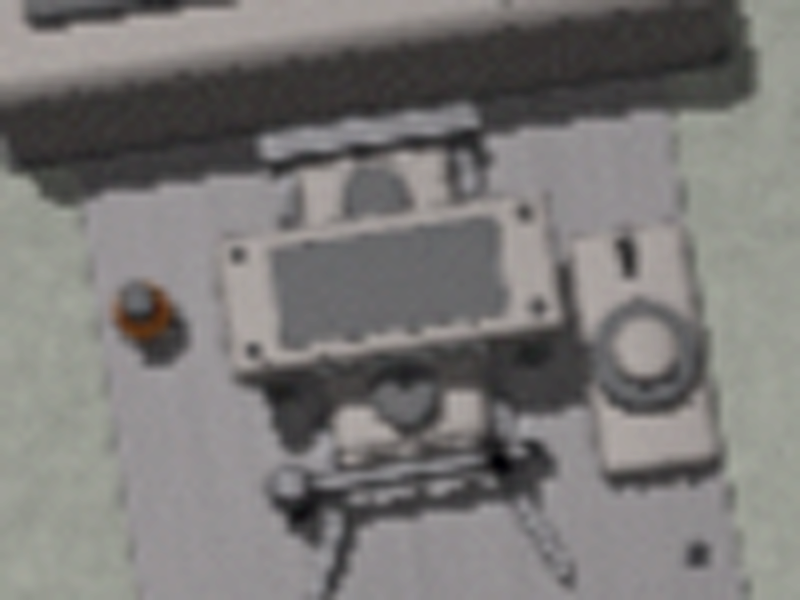

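View pics/y2.png

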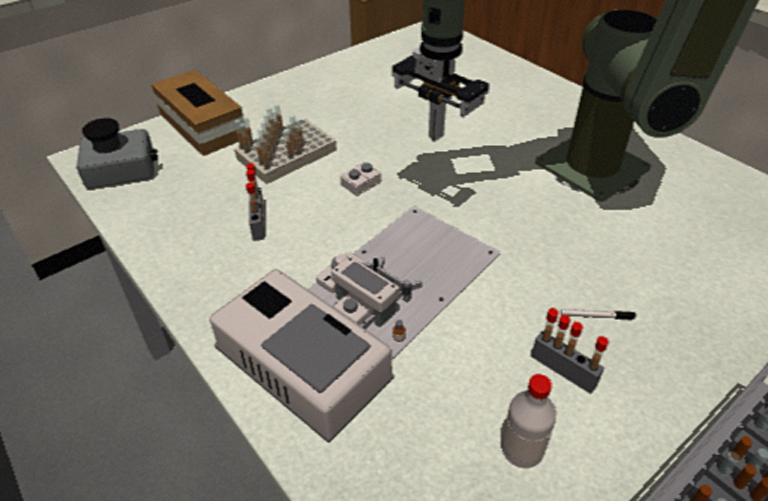

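View pics/y3.png

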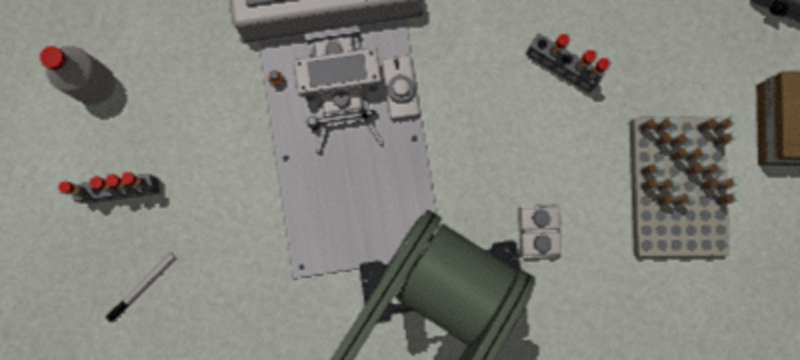

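```bash
python3 -c "
from rig import bot
print(bot.finish_job())"
```

```text
the job is handed in; nothing more can be done
None
```

I loaded the pack, shut the gate and pressed the load key, in the order you asked. The job was handed in at about 33 s of the 72 s; no verdict is reported.

- **Caps:** all three stopped hard at the expected height (fingertips at 48 mm) with 19–24 N. The picture afterwards showed them level.
- **Pack:** I gripped it lightly by the sides, turned it square and slid it along the deck into the lane. I then pushed it home from behind with closed fingers until it met a firm stop at 14 N. Measured against the bridge screws, its rear face and front cap are within about 1.5 mm of home.
- **Gate:** I swung it round by its post, but the post slipped in the grip at the end and left it about 0.04 rad open. A second push from behind, up to 16 N against a hard stop, shut it. In the last picture the post is within about 2.5 mm of its shut position.
- **Load key:** it went down about 6 mm to a hard stop at 21 N and sprang back. Contact ended at the same height where it began.
- **Bystanders:** the ones I could see in the last pictures look where they started, and the arm was clear of everything at the end.

**Checks that disagreed:**
- My first dock fit was about 2.3 mm too far along the lane; the bridge screws showed this and I corrected it.
- A thin dark line shows between the pack and the end stop in the top view. I took it to be the visible face of a taller stop, because the force and the distances to the bridge both say home.
- While sliding, the tool once read about 3 N of downward pull, roughly the pack's weight. The tool's height was steady, so I don't think the pack left the deck.

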